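# Stack and square the setting plates

## Robot

A 6-joint arm with a two-finger parallel gripper is mounted at the origin on a cart in front of the work surface, level with it; the furniture and walls round the work are solid. World frame = base frame: x ahead of the robot, y to its left, z up, the work surface at z = 0. Lengths are in m, angles in rad, forces in N, time in s.
With the tool pointing down it reaches from about 0.275 to 0.875 m from the base axis. Payload 12.5 kg.
Tool frame: the origin (TCP) lies at the very end of the fingers, on their centre line; the grasp point (between the pads) lies 19 mm behind it; z points along the fingers, x is the direction in which the jaws open and shut, and the axes are right-handed (so a half turn about z gives the same grasp; the last joint's range is limited). The gripper opens to 85 mm and grips with 20 to 120 N. Pads are 22 mm wide; open, the fingers measure 114 mm over their backs; the gripper's body (76 mm by 85 mm) begins 54 mm behind the grasp point. The pads swing forward as they close: fully open they stand 13 mm farther back than shut.
Start: joints at [-1.344, 0.351, 1.652, -0, 1.139, -0.085], TCP at [0.169, -0.523, 0.231] pointing down, gripper open.
Joint ranges: [-2.75, 2.75], [-0.79, 2.1], [0.01, 2.65], [-1.57, 4.71], [0.07, 3.14], [-2.87, 2.87]. Speed limits (rad/s): [2.22, 2.22, 2.79, 3.14, 3.14, 3.14].

## Interface

Orientations are given as a 3x3 rotation matrix whose columns are the frame's x, y, z axes.
In Python, from rig import manip, optics, spotter gives the robot as it stands. The module is installed in compiled form; this text tells all that it offers.
- The arm moves only by the tool send_rows, never from a script. Its argument "steps" is a list of rows, each a list of 7 numbers: the opening in per cent of the stroke, from 0 (shut) to 100 (fully open), then the shift along the tool's x, y, z in cm, then the turn, a rotation vector about the tool's x, y, z in rad. In form: [[fingers, dx, dy, dz, ax, ay, az], ...]. A call has 1 to 8 rows; each row is the pose to reach, as a shift and turn from the pose measured when the call began, along the tool's axes at that moment; what a row does not reach only later rows make up. A row lasts 1/10 s, in which the tool goes at most 50 mm and 8.59 degrees, less where a joint would pass 70% of its speed; a pose out of reach is approached as far as the arm can. A call with a gripper value outside its range is refused whole. The fingers move at their own pace and stop on an object; the grip force is fixed at half the most. Time passes only in rows, so rows that repeat a pose let the fingers close. It gives the time, the measured TCP pose, the force and the opening at its end, in the units of the state.
- manip.get_obs(): the state, without advancing time (a new reading comes with each control period).
- optics.camera(name): name is "scene" or "top" or "wrist"; returns the picture (400x640x3 uint8, blue, green, red); there is no depth.
- optics.camera_info(name): a dict with "fx", "fy", "cx", "cy" (pixels), "view" (4x4, takes a point from world to camera coordinates). Camera axes: x right, y down, z forward; pixel columns grow to the right and rows downward; lengths in m; the calibration is good to about 2 mm. The wrist camera is an equidistant fisheye: a pixel r from the principal point sees the ray r / f radians off the axis. A picture is of the moment at which its call begins: read the wrist's pose just before it. camera_info takes no time and is no camera call; for the wrist camera it gives the pose at the moment of the call.
- manip.close_job(): hands the job in, once; it reports no verdict.
Trained networks look in the newest picture that a camera, given by its name, has taken for a name from the list of things; names that differ only in an ending like _2 or _b are one class to them, and where a whole thing is asked for, a point or a joint stands for the part that bears it (a point fixed in the world has none). Each returns a list of dicts, best first, with "conf" (0 to 1); they miss things now and then, are a little off and sometimes report something else, mostly with a low value. They report only what shows in the picture. A call takes as long as a camera call.
- spotter.search_frame(name, camera): "position" ([column, row] as shares, 0 to 1, of the picture: columns of its width, rows of its height, amid what is visible of it).
- spotter.silhouettes(name, camera): "region" (400x640 bool, what is visible of it) and "position" ([column, row] as shares, 0 to 1, of the picture: columns of its width, rows of its height, amid what is visible of it).
The state is a dict: "time": time; "qpos": joint angles; "dq": joint speeds; "joint_torque": joint torques, N m; "position": TCP position; "tcp_rot": TCP orientation; "force": force on the tool from outside, world axes, zero at the start; "torque": the same for the moment, N m; "opening": opening from 0.0 (shut) to 1.0 (fully open).
Only numpy, scipy, OpenCV 4.12 (cv2) and the standard library are available. Lean on these libraries where they do the work, as an engineer would, in place of code of your own. Each camera call takes 0.05 s, during which the arm holds its last target.

## Task

Open the jaw of the stacking fixture by turning its knob past the click, then stack all the aluminium setting plates lying on the bench flat on the sprung platen between jaw and fence, widest at the bottom and narrower ones above, each lengthways along the fixture and centred across it. Let go of each plate and press it from above until you feel the platen sink well past half of its 6 mm travel before you add the next. When the stack is complete, turn the knob back past its click so that the jaw squares it up, and leave the other things on the bench where they are.

Things in the scene. Friction and masses are not known exactly. Their poses are not given: they have to be found in the camera images.
- fixture: stacking fixture, fixed to the bench: dark steel base 250 x 112 x 12 mm (x from -170 to +80 mm). Origin on the bench top under the centre of the platen; x runs along the fixture from the knob towards the fixed fence, z up. Knob housing 64 x 60 mm, top at z = 45 mm, centred at x = -130 mm
- platen_top (a point): centre of the platen's top face, 32 mm above the bench when at rest (it moves down with the platen); axes as the fixture's. The steel platen is 98 x 44 mm (x, y); wider plates overhang it on both sides
- fence_face (a point): fixed aluminium fence at the far end, 90 mm wide, 14 mm thick: centre of the top edge of its inner face, at fixture x = +51 mm, z = 82 mm. At both sides an ear of the same height reaches 11 mm inward round the plate corners; 74 mm between the ears (y = -37 to +37 mm)
- jaw_face (a point): moving jaw opposite the fence, same shape with ears facing it: centre of the top edge of its inner face, at fixture x = -60 mm open, -51 mm closed, z = 82 mm. Open, the gap is 111 mm and its middle, where to put plates down, is at fixture x = -4.5 mm; closing, the jaw pushes the plates towards the fence and leaves 102 mm
- platen (a joint): how far the sprung platen is pushed down, m: 0 at rest (the weight of all plates does not move it), 0.006 at the stop. Spring: it begins to sink at about 7.5 N and takes 0.8 N more for each mm
- clamp_knob (a joint): angle of the clamp knob, rad: 0 = jaw closed (as found), 1.2 = jaw open; grows counterclockwise seen from above. An over-centre detent resists (about 0.12 N m at the ends, nothing at 0.6 rad); past 0.6 rad either way the knob snaps to the other end by itself and stays there
- knob_grip (a point): point on the vertical axis of the clamp knob, near the middle of its black bar grip (bar 62 long x 16 thick x 30 mm high, z = 55 to 85 mm above the bench); this point is 73 mm above the bench. Its x axis lies along the bar (it turns with the knob): at -0.6 rad from the fixture's x axis when closed, +0.6 rad when open
- plate_1: aluminium setting plate, widest of the four: 100 mm long (x) x 64 mm wide (y) x 14 mm thick (z), about 130 g (may vary by 0.7 to 1.3). Origin at the centre of its underside. May be absent
- plate_2: aluminium setting plate, second widest of the four: 100 mm long (x) x 54 mm wide (y) x 14 mm thick (z), about 110 g (may vary by 0.7 to 1.3). Origin at the centre of its underside. May be absent
- plate_3: aluminium setting plate, third widest of the four: 100 mm long (x) x 44 mm wide (y) x 14 mm thick (z), about 90 g (may vary by 0.7 to 1.3). Origin at the centre of its underside. May be absent
- plate_4: aluminium setting plate, narrowest of the four: 100 mm long (x) x 34 mm wide (y) x 14 mm thick (z), about 70 g (may vary by 0.7 to 1.3). Origin at the centre of its underside. May be absent
- eraser: eraser, 17 x 42 x 12 mm; bystander, to be left where it is. Origin at the centre of its underside
- step_shaft: turned stepped steel shaft, lying, 22 x 101 mm; bystander, to be left where it is. Origin at the centre of its underside
- ring_gauge: steel ring, 58 mm across, 18 mm high; bystander, to be left where it is. Origin at the centre of its underside
- inspect_stamp: black upright hand stamp, 24 x 24 x 63 mm; bystander, to be left where it is. Origin at the centre of its underside

How it is judged:
By the outcome, as a careful person would: the job done as asked, in the order asked, and still so for the second after the job is handed in, with the robot touching nothing.
Of plate_1, plate_2, plate_3, plate_4 only 3 to 4 are there at a start; the rules pass over those that are not, and their reading is None.
At some moment in a run one of plate_3, plate_4 may be knocked a few centimetres aside while the robot is not near it.
Once in a run the grip may slacken for a moment while it holds something.
It also fails if it takes over 210 s, if anything falls off the work surface, if the arm or the gripper's body presses on something with over 40 N, if the wrist force passes 120 N, or if a joint passes its speed limit or range.

## Working session

There is one attempt and no reset: what is moved stays moved. The work goes in short steps, Python scripts to look and compute and a tool call to move; the robot and the scene stay as the last step left them, time stands still between calls to the robot, and variables do not carry over. Pictures are saved under pics/ and viewed, and the job is handed in when it is done.

Besides the shell and the picture viewer there is one more tool, called by a JSON object that holds its "name" and its "arguments", one argument or row to a line. send_rows: Moves the arm, as the interface text tells. Its arguments: {"type":"object","properties":{"steps":{"type":"array","items":{"type":"array","items":{"type":"number"}}}},"required":["steps"]}

```bash
mkdir -p pics; ls
cat > h.py <<'E'
import numpy as np,cv2
from rig import manip,optics,spotter
def snap(c,n):
    im=optics.camera(c); cv2.imwrite(f'pics/{n}.png',im); return im
E
python3 - <<'E'
from h import *
np.set_printoptions(precision=4,suppress=True)
o=manip.get_obs(); print(o)
for c in ['scene','top','wrist']:
    snap(c,c+'0'); i=optics.camera_info(c); print(c,i)
print(manip.get_obs()['time'])
E
```

```text
pics
{'time': 0.0, 'qpos': array([-1.3436,  0.3512,  1.6524,  0.    ,  1.1391, -0.0846]), 'dq': array([ 0.0001,  0.0007,  0.0019, -0.0007, -0.0005,  0.0007]), 'joint_torque': array([  0.0002, -50.6108, -29.1406,  -0.0001,   0.0045,  -0.    ]), 'position': array([ 0.1687, -0.5231,  0.2307]), 'tcp_rot': array([[ 0.3067, -0.9518, -0.0002],
       [-0.9518, -0.3067,  0.0012],
       [-0.0012, -0.0001, -1.    ]]), 'force': array([ 0.7495,  0.6332, -0.682 ]), 'torque': array([-0.003 ,  0.0378, -0.0474]), 'opening': 0.9959054090734459}
scene {'fx': 434.5846603682813, 'fy': 434.5846603682813, 'cx': 313.77467579932375, 'cy': 207.86217970231974, 'view': array([[-0.4883, -0.8724,  0.0206,  0.5234],
       [-0.5699,  0.3009, -0.7646,  0.2906],
       [ 0.6609, -0.3851, -0.6442,  0.8089],
       [ 0.    ,  0.    ,  0.    ,  1.    ]])}
top {'fx': 424.90814452359945, 'fy': 424.90814452359945, 'cx': 318.0817194498072, 'cy': 201.11310251085888, 'view': array([[-0.045 , -0.999 , -0.0035,  0.3154],
       [-0.9783,  0.0448, -0.2023,  0.5224],
       [ 0.2023, -0.0057, -0.9793,  0.9012],
       [ 0.    ,  0.    ,  0.    ,  1.    ]])}
wrist {'fx': 309.70691628693146, 'fy': 309.70691628693146, 'cx': 321.34415459646766, 'cy': 199.17824262887115, 'view': array([[ 0.3059, -0.9521, -0.0002, -0.5492],
       [-0.9049, -0.2909,  0.3106, -0.0396],
       [-0.2958, -0.0948, -0.9505,  0.3792],
       [ 0.    ,  0.    ,  0.    ,  1.    ]])}
0.15
```

View pics/scene0.png

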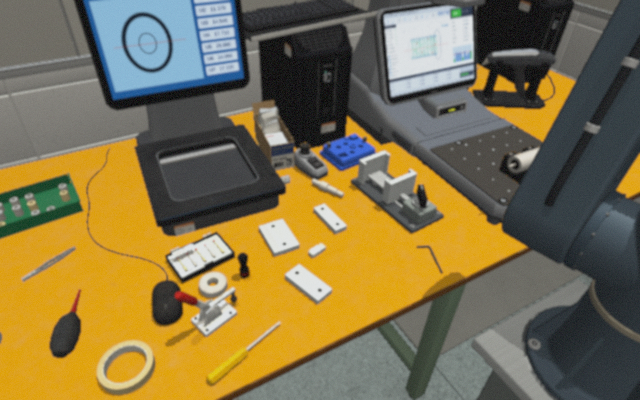

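View pics/top0.png

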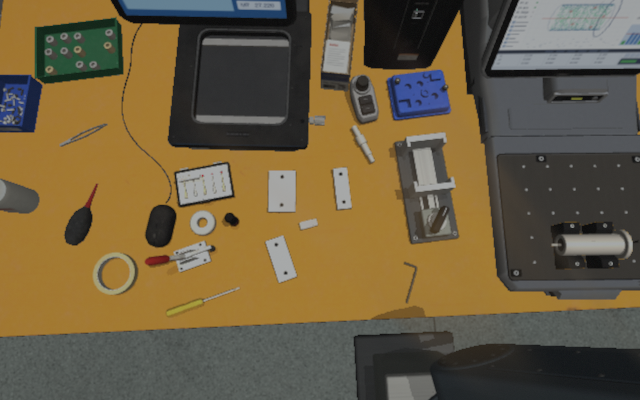

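View pics/wrist0.png

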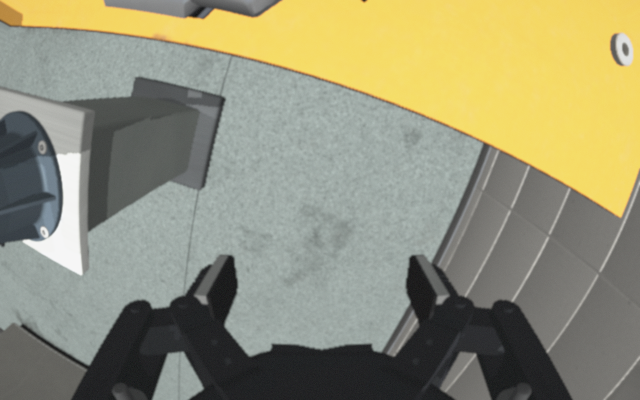

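```bash
cat >> h.py <<'E'
np.set_printoptions(precision=4,suppress=True)
def ray(c,uv,z):
    i=optics.camera_info(c);V=np.array(i['view']);R=V[:3,:3];t=V[:3,3];C=-R.T@t
    uv=np.atleast_2d(uv).astype(float)
    a=(uv[:,0]-i['cx'])/i['fx'];b=(uv[:,1]-i['cy'])/i['fy']
    if c=='wrist':
        th=np.hypot(a,b);s=np.where(th>1e-9,np.sin(th)/np.maximum(th,1e-9),1)
        d=np.stack([a*s,b*s,np.cos(th)],1)
    else: d=np.stack([a,b,np.ones_like(a)],1)
    d=d@R
    return C+d*((z-C[2])/d[:,2])[:,None]
def proj(c,P):
    i=optics.camera_info(c);V=np.array(i['view']);p=np.atleast_2d(P)@V[:3,:3].T+V[:3,3]
    if c=='wrist':
        r=np.hypot(p[:,0],p[:,1]);th=np.arctan2(r,p[:,2]);k=th/np.maximum(r,1e-9)
        return np.stack([i['cx']+i['fx']*k*p[:,0],i['cy']+i['fy']*k*p[:,1]],1)
    return np.stack([i['cx']+i['fx']*p[:,0]/p[:,2],i['cy']+i['fy']*p[:,1]/p[:,2]],1)
def rect(c,reg,z):
    cs,_=cv2.findContours(reg.astype(np.uint8),cv2.RETR_EXTERNAL,cv2.CHAIN_APPROX_NONE)
    k=max(cs,key=cv2.contourArea)[:,0,:]
    P=ray(c,k,z)[:,:2]*1000
    (cx,cy),(w,h),a=cv2.minAreaRect(P.astype(np.float32))
    if h>w: w,h,a=h,w,a+90
    return cx,cy,w,h,(a+90)%180-90
E
python3 - <<'E'
from h import *
optics.camera('top')
for n,z in [('plate_1',.014),('eraser',.012),('step_shaft',.01),('ring_gauge',.018),('inspect_stamp',.06),('clamp_knob',.07),('fixture',.04)]:
    for d in spotter.silhouettes(n,'top'):
        p=np.array(d['position'])*[640,400]
        print(n,round(d['conf'],2),p,ray('top',p,z)[0]*1000,d['region'].sum(),np.round(rect('top',d['region'],z),1) if d['region'].sum()>5 else '')
E
```

```text
plate_1 0.85 [281.216 258.4  ] [414.9305 381.1215  14.    ] 855 [414.3 381.  101.   45.3  15.6]
plate_1 0.64 [283.776 190.8  ] [572.8653 370.7497  14.    ] 1150 [572.  375.2 105.3  65.4  -1.2]
plate_1 0.55 [340.992 190.6  ] [567.1739 236.0712  14.    ] 591 [572.2 232.9 101.   34.7   2.7]
plate_1 0.16 [433.728 188.2  ] [562.9619  17.5026  14.    ] 649 [549.9  20.5 112.   67.4 -84.5]
eraser 0.47 [308.032 223.88 ] [491.9095 316.856   12.    ] 120 [491.5 314.6  39.6  17.4 -76.5]
step_shaft 0.7 [363.776 141.92 ] [686.4045 173.9395  10.    ] 271 [681.5 176.8 102.6  21.   22. ]
ring_gauge 0.7 [200.   218.92] [513.9823 566.2789  18.    ] 454 [505.5 559.3  59.1  55.6   0.2]
inspect_stamp 0.5 [365.12 142.8 ] [666.604  177.2693  60.    ] 229 [664.3 182.5  91.1  18.8  21.7]
clamp_knob 0.95 [435.008 220.32 ] [478.2835  37.9577  70.    ] 382 [480.3  28.2  66.3  39.8 -55. ]
fixture 0.55 [427.904 187.6  ] [559.1176  38.1409  40.    ] 5256 [562.1  36.  253.2 126.7   4.4]
```

```bash
cat >> h.py <<'E'
from scipy.spatial.transform import Rotation as Ro
def Rd(yaw):
    c,s=np.cos(yaw),np.sin(yaw)
    return np.array([[c,s,0],[s,-c,0],[0,0,-1.]])
def go(p,yaw,o=None):
    o=o or manip.get_obs();R=np.array(o['tcp_rot'])
    d=R.T@(np.array(p)-o['position'])*100
    r=Ro.from_matrix(R.T@Rd(yaw)).as_rotvec()
    print('t',round(o['time'],2),'row d',np.round(d,2),'rot',np.round(r,3)); return d,r
E
python3 - <<'E'
from h import *
i=optics.camera_info('wrist');V=np.array(i['view']);C=-V[:3,:3].T@V[:3,3]
o=manip.get_obs();print(np.array(o['tcp_rot']).T@(C-o['position']))
go([.42,.02,.30],-1.49)
E
```

```text
[-0.0005 -0.0797 -0.1418]
t 0.55 row d [-44.02 -40.59  -6.87] rot [0.    0.    0.231]
```

Run:
```python
from h import *
go([.54,.03,.32],-1.49)
```

```text
t 0.55 row d [-41.29 -52.32  -8.87] rot [0.    0.    0.231]
```

{"name": "send_rows", "arguments": {
  "steps": [
    [100,-3,-3.8,-0.7,0,0,0.02],
    [100,-6,-7.5,-1.4,0,0,0.04],
    [100,-9,-11.3,-2.1,0,0,0.06],
    [100,-12,-15,-2.8,0,0,0.08],
    [100,-15,-18.8,-3.5,0,0,0.1],
    [100,-18,-22.6,-4.2,0,0,0.12],
    [100,-21,-26.5,-4.9,0,0,0.14],
    [100,-24,-30.3,-5.5,0,0,0.16]
  ]
}}

```text
time: 1.35
position: [0.3843, -0.2003, 0.2869]
tcp_rot: [[0.15, -0.989, 0.001], [-0.989, -0.15, -0.001], [0.001, -0.001, -1.0]]
force: [1.0, -1.6, 0.0]
opening: 1.0
```

Run:
```python
from h import *
go([.54,.03,.32],-1.49)
```

```text
t 1.35 row d [-20.43 -18.85  -3.31] rot [-0.001 -0.001  0.07 ]
```

{"name": "send_rows", "arguments": {
  "steps": [
    [100,-3.4,-3.2,-0.5,0,0,0.01],
    [100,-6.8,-6.4,-1.0,0,0,0.02],
    [100,-10.2,-9.6,-1.6,0,0,0.03],
    [100,-13.6,-12.8,-2.2,0,0,0.05],
    [100,-17,-16,-2.8,0,0,0.06],
    [100,-20.4,-18.9,-3.3,0,0,0.07],
    [100,-20.4,-18.9,-3.3,0,0,0.07],
    [100,-20.4,-18.9,-3.3,0,0,0.07]
  ]
}}

```text
time: 2.15
position: [0.5405, 0.0304, 0.3196]
tcp_rot: [[0.082, -0.997, 0.0], [-0.997, -0.082, -0.001], [0.001, -0.0, -1.0]]
force: [0.3, 0.3, 0.9]
opening: 0.999
```

Run:
```python
from h import *
o=manip.get_obs();print(o['position'],o['force'],o['dq'])
im=snap('wrist','w1')
```

```text
[0.5405 0.0304 0.3196] [0.3299 0.3179 0.87  ] [-0.036  -0.0174  0.023  -0.0011  0.0005 -0.0062]
```

View pics/w1.png

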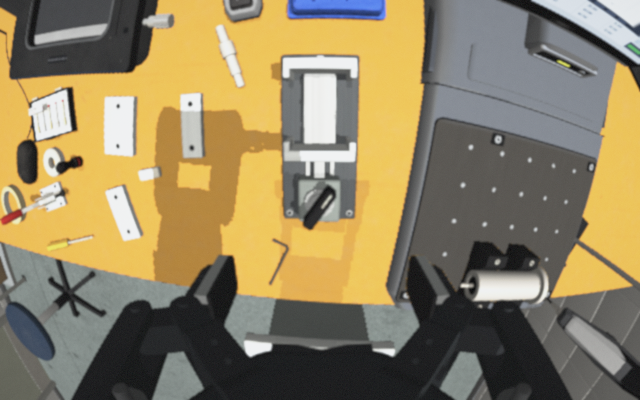

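```bash
cat >> h.py <<'E'
def bev(c,im,z,x0,x1,y0,y1,s=2.0,cam=None):
    # up=+x, left=+y ; s px per mm
    W=int((y1-y0)*1000*s);H=int((x1-x0)*1000*s)
    v,u=np.mgrid[0:H,0:W]
    P=np.stack([x1-v/s/1000,y1-u/s/1000,np.full(v.shape,z)],-1).reshape(-1,3)
    q=proj(c,P).reshape(H,W,2).astype(np.float32)
    return cv2.remap(im,q,None,cv2.INTER_CUBIC)
E
python3 - <<'E'
from h import *
im=cv2.imread('pics/w1.png')
for k,z in [('a',.082),('b',.032)]:
    b=bev('wrist',im,z,.43,.73,-.07,.13)
    for i in range(0,b.shape[0],40): cv2.putText(b,str(730-i//2),(0,i+4),0,.35,(0,0,255),1); cv2.line(b,(0,i),(6,i),(0,0,255),1)
    for i in range(0,b.shape[1],40): cv2.putText(b,str(130-i//2),(i-8,10),0,.35,(0,0,255),1)
    cv2.imwrite(f'pics/bev1{k}.png',b)
m=np.hstack([cv2.imread('pics/bev1a.png'),cv2.imread('pics/bev1b.png')]);cv2.imwrite('pics/bev1.png',m);print(m.shape)
E
```

```text
(600, 800, 3)
```

View pics/bev1.png

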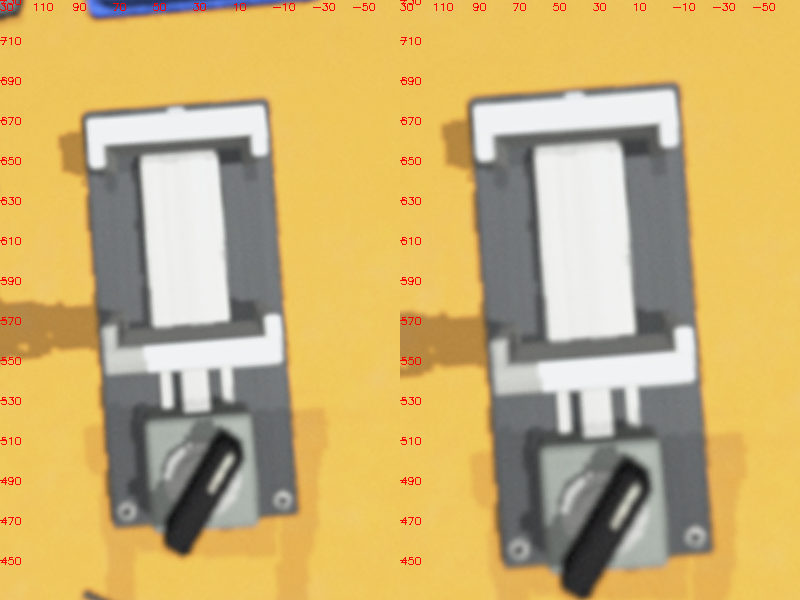

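```bash
cat >> h.py <<'E'
FX=np.array([.6095,.0379]);PH=np.radians(3.95)
def F(P,fx=None,ph=None):
    fx=FX if fx is None else fx; ph=PH if ph is None else ph
    P=np.atleast_2d(P).astype(float)/1000;c,s=np.cos(ph),np.sin(ph)
    return np.c_[fx[0]+c*P[:,0]-s*P[:,1],fx[1]+s*P[:,0]+c*P[:,1],P[:,2]]
def box(x0,x1,y0,y1,z): return [[x0,y0,z],[x1,y0,z],[x1,y1,z],[x0,y1,z]]
def overlay(c,im,n,knob=-.6,jaw=-51,crop=None,sc=3,extra=[]):
    k,s=np.cos(knob),np.sin(knob)
    bar=[[-130+k*a-s*b,s*a+k*b,85] for a,b in[(-31,-8),(31,-8),(31,8),(-31,8)]]
    polys=[box(-170,80,-56,56,12),box(-49,49,-22,22,32),box(51,65,-45,45,82),box(jaw-14,jaw,-45,45,82),bar,box(-162,-98,-30,30,45)]+extra
    big=cv2.resize(im,None,fx=sc,fy=sc,interpolation=cv2.INTER_CUBIC)
    for p in polys:
        q=(proj(c,F(p))+.5)*sc-.5
        cv2.polylines(big,[np.round(q).astype(int)],True,(0,0,255),1)
    if crop: big=big[crop[1]*sc:crop[3]*sc,crop[0]*sc:crop[2]*sc]
    cv2.imwrite(f'pics/{n}.png',big)
E
python3 - <<'E'
from h import *
overlay('wrist',cv2.imread('pics/w1.png'),'ov1',crop=(260,40,380,240))
overlay('top',cv2.imread('pics/top0.png'),'ov2',crop=(380,125,480,250),sc=4)
E
```

```text
(no output)
```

View pics/ov1.png

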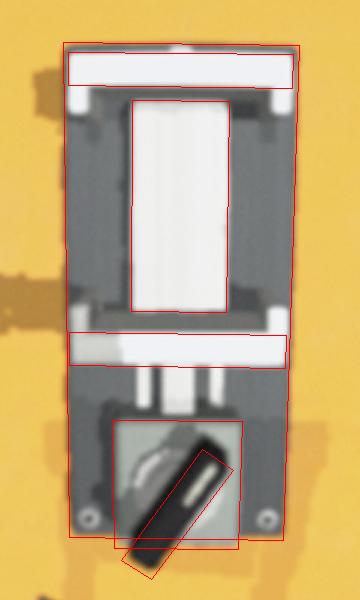

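View pics/ov2.png

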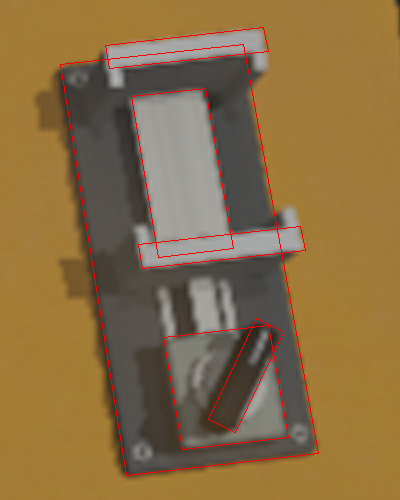

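Run:
```python
from h import *
p=F([-130,0,0])[0];print(p)
go([p[0],p[1],.17],PH-.6-np.pi/2)
```

```text
[0.4798 0.0289 0.    ]
t 2.2 row d [-0.44  6.02 14.97] rot [-0.    -0.001  0.612]
```

{"name": "send_rows", "arguments": {
  "steps": [
    [100,-0.1,1.5,3,0,0,0.12],
    [100,-0.2,3,6,0,0,0.25],
    [100,-0.3,4.5,9,0,0,0.38],
    [100,-0.4,6,12,0,0,0.5],
    [100,-0.4,6,15,0,0,0.61],
    [100,-0.4,6,15,0,0,0.61],
    [100,-0.4,6,15,0,0,0.61]
  ]
}}

```text
time: 2.9
position: [0.4802, 0.0278, 0.1705]
tcp_rot: [[-0.503, -0.865, 0.0], [-0.865, 0.503, -0.001], [0.001, -0.001, -1.0]]
force: [0.4, -0.1, 0.2]
opening: 0.998
```

Run:
```python
from h import *
o=manip.get_obs();print(o['position'],o['force'],o['dq'])
im=snap('wrist','w2')
overlay('wrist',im,'ov3',sc=1)
```

```text
[0.4802 0.0278 0.1705] [ 0.3592 -0.1396  0.1652] [ 0.0069 -0.018  -0.0279  0.      0.0028 -0.0003]
```

View pics/ov3.png

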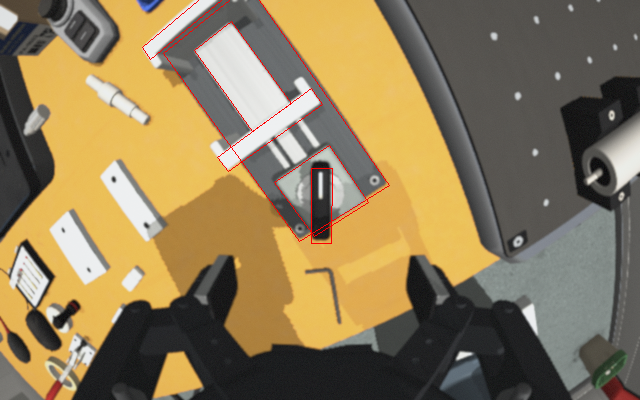

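{"name": "send_rows", "arguments": {
  "steps": [
    [100,-0.07,0,4,0,0,0],
    [80,-0.07,0,8,0,0,0],
    [60,-0.07,0,11.4,0,0,0],
    [50,-0.07,0,11.4,0,0,0],
    [25,-0.07,0,11.4,0,0,0],
    [0,-0.07,0,11.4,0,0,0],
    [0,-0.07,0,11.4,0,0,0],
    [0,-0.07,0,11.4,0,0,0]
  ]
}}

```text
time: 3.75
position: [0.4825, 0.0277, 0.0596]
tcp_rot: [[-0.502, -0.865, 0.005], [-0.865, 0.502, -0.002], [-0.001, -0.005, -1.0]]
force: [-3.0, -7.2, 7.2]
opening: 0.175
```

{"name": "send_rows", "arguments": {
  "steps": [
    [0,0,0,0,0,0,-0.14],
    [0,0,0,0,0,0,-0.28],
    [0,0,0,0,0,0,-0.42],
    [0,0,0,0,0,0,-0.56],
    [0,0,0,0,0,0,-0.7],
    [0,0,0,0,0,0,-0.84],
    [0,0,0,0,0,0,-0.98],
    [0,0,0,0,0,0,-1.12]
  ]
}}

```text
time: 4.55
position: [0.4823, 0.0297, 0.06]
tcp_rot: [[0.564, -0.826, 0.005], [-0.826, -0.564, 0.001], [0.002, -0.005, -1.0]]
force: [3.1, 21.7, -22.5]
opening: 0.176
```

{"name": "send_rows", "arguments": {
  "steps": [
    [0,0,0,0,0,0,-0.06],
    [0,0,0,0,0,0,-0.12],
    [0,0,0,0,0,0,-0.12],
    [20,0,0,0,0,0,-0.12],
    [40,0,0,0,0,0,-0.12],
    [60,0,0,0,0,0,-0.12],
    [60,0,0,-4,0,0,-0.12],
    [60,0,0,-8,0,0,-0.12]
  ]
}}

```text
time: 5.35
position: [0.4817, 0.0295, 0.1413]
tcp_rot: [[0.659, -0.752, 0.004], [-0.752, -0.659, 0.001], [0.002, -0.004, -1.0]]
force: [0.8, 0.4, 0.9]
opening: 0.6
```

Run:
```python
from h import *
o=manip.get_obs();print(o['position'],o['force'],o['dq'])
im=snap('wrist','w3')
overlay('wrist',im,'ov4',sc=1,knob=.6,jaw=-60)
```

```text
[0.4817 0.0295 0.1413] [0.7685 0.4064 0.8929] [-0.0022 -0.6989 -0.2779 -0.0033  0.9337  0.0003]
```

View pics/ov4.png

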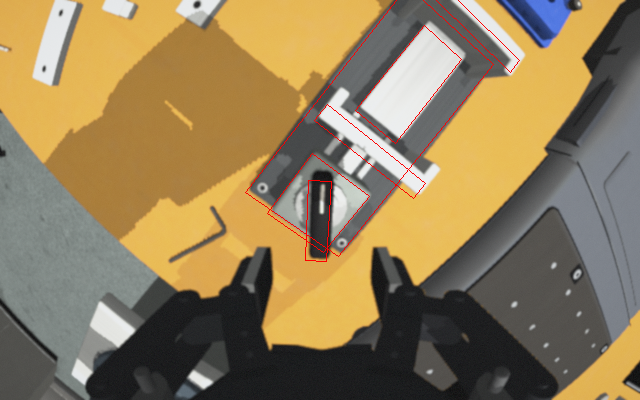

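Run:
```python
from h import *
go([.46,.33,.25],-1.57)
```

```text
t 5.4 row d [-24.14 -18.06 -10.25] rot [-0.013 -0.005  0.719]
```

{"name": "send_rows", "arguments": {
  "steps": [
    [90,-1,-1,-3,0,0,0.12],
    [90,-4,-3,-6,0,0,0.24],
    [90,-8,-6,-8,-0.01,-0.01,0.36],
    [90,-12,-9,-9.5,-0.01,-0.01,0.48],
    [90,-16,-12,-10.2,-0.01,-0.01,0.6],
    [90,-20,-15,-10.2,-0.01,-0.01,0.72],
    [90,-24,-18,-10.2,-0.01,-0.01,0.72],
    [90,-24,-18,-10.2,-0.01,-0.01,0.72]
  ]
}}

```text
time: 6.2
position: [0.4597, 0.3328, 0.2504]
tcp_rot: [[0.004, -1.0, 0.003], [-1.0, -0.004, 0.008], [-0.008, -0.003, -1.0]]
force: [0.0, -0.3, 0.0]
opening: 0.898
```

{"name": "send_rows", "arguments": {
  "steps": [
    [90,0,0,0,0,0,0],
    [90,0,0,0,0,0,0]
  ]
}}

```text
time: 6.4
position: [0.4598, 0.3324, 0.2509]
tcp_rot: [[0.004, -1.0, 0.004], [-1.0, -0.004, 0.008], [-0.008, -0.004, -1.0]]
force: [0.2, -0.2, -0.2]
opening: 0.903
```

```bash
cat >> h.py <<'E'
def plates(c='wrist'):
    for d in spotter.silhouettes('plate_1',c):
        if d['region'].sum()<50: continue
        r=rect(c,d['region'],.014)
        print(round(d['conf'],2),np.array(d['position'])*[640,400],np.round(r,1))
E
python3 - <<'E'
from h import *
o=manip.get_obs();print(o['position'],o['tcp_rot'],o['dq'])
im=snap('wrist','w4')
overlay('wrist',im,'ov5',sc=1,knob=.6,jaw=-60)
plates()
E
```

```text
[0.4598 0.3324 0.2509] [[ 0.0042 -1.      0.0036]
 [-1.     -0.0042  0.0081]
 [-0.0081 -0.0037 -1.    ]] [-0.0244 -0.0046  0.0103 -0.0013 -0.0004 -0.0006]
0.74 [196.992 130.4  ] [506.3 497.7  48.   25.4 -85.7]
0.69 [400.192  76.52 ] [574.1 234.4 100.7  37.    3.3]
0.57 [287.296  71.8  ] [575.  374.9 100.1  64.7  -2. ]
0.56 [283.968 194.32 ] [417.6 381.5 101.3  46.7  16.1]
```

View pics/ov5.png

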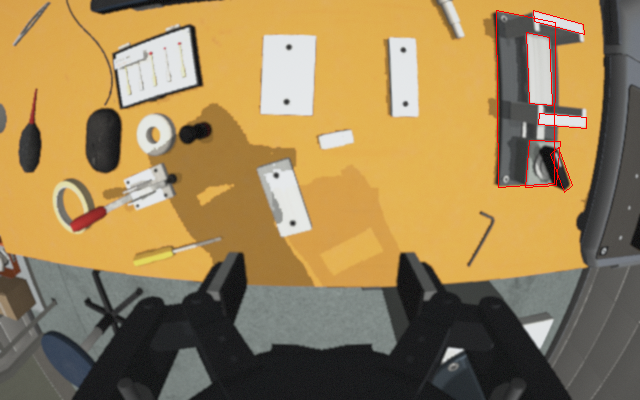

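Run:
```python
from h import *
go([.5745,.3752,.06],-np.pi/2+np.radians(-1.6))
```

```text
t 6.5 row d [ -4.17 -11.39  19.15] rot [-0.003  0.008  0.031]
```

{"name": "send_rows", "arguments": {
  "steps": [
    [95,-1.4,-3.8,2,0,0,0.01],
    [95,-2.8,-7.6,5,0,0.01,0.02],
    [95,-4.2,-11.4,8.5,0,0.01,0.03],
    [95,-4.2,-11.4,13,0,0.01,0.03],
    [95,-4.2,-11.4,17,0,0.01,0.03],
    [95,-4.2,-11.4,19,0,0.01,0.03],
    [95,-4.2,-11.4,19,0,0.01,0.03]
  ]
}}

```text
time: 7.2
position: [0.5735, 0.3733, 0.0583]
tcp_rot: [[-0.029, -1.0, -0.002], [-1.0, 0.029, -0.005], [0.005, 0.002, -1.0]]
force: [-0.3, -0.3, 0.1]
opening: 0.947
```

Run:
```python
from h import *
im=snap('wrist','w5')
go([.5745,.3752,.0],-np.pi/2+np.radians(-1.6))
```

```text
t 7.25 row d [-0.12  0.02  6.09] rot [-0.002 -0.003 -0.001]
```

View pics/w5.png

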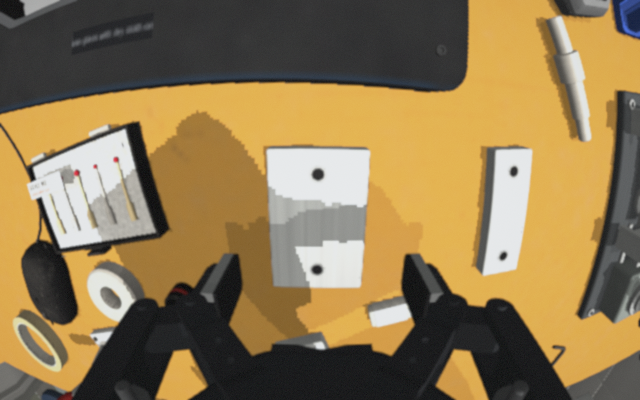

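{"name": "send_rows", "arguments": {
  "steps": [
    [92,-0.1,0,3,0,0,0],
    [90,-0.1,0,5,0,0,0],
    [90,-0.1,0,6,0,0,0],
    [90,-0.1,0,6,0,0,0]
  ]
}}

```text
time: 7.65
position: [0.5751, 0.3747, 0.0014]
tcp_rot: [[-0.029, -1.0, 0.002], [-1.0, 0.029, -0.003], [0.003, -0.002, -1.0]]
force: [-0.6, 0.3, -0.6]
opening: 0.901
```

{"name": "send_rows", "arguments": {
  "steps": [
    [85,0,0,0.2,0,0,0],
    [85,0,0,0.4,0,0,0],
    [85,0,0,0.4,0,0,0]
  ]
}}

```text
time: 7.95
position: [0.5754, 0.3748, -0.0018]
tcp_rot: [[-0.029, -1.0, 0.003], [-1.0, 0.029, -0.003], [0.002, -0.003, -1.0]]
force: [0.1, 0.1, -0.6]
opening: 0.852
```

{"name": "send_rows", "arguments": {
  "steps": [
    [85,0,0,0.3,0,0,0],
    [70,0,0,0.3,0,0,0],
    [60,0,0,0.3,0,0,0],
    [40,0,0,0.3,0,0,0],
    [20,0,0,0.3,0,0,0],
    [20,0,0,0.3,0,0,0],
    [20,0,0,0.3,0,0,0]
  ]
}}

```text
time: 8.65
position: [0.5757, 0.3751, -0.0043]
tcp_rot: [[-0.029, -1.0, 0.003], [-1.0, 0.029, -0.002], [0.002, -0.003, -1.0]]
force: [-1.3, -0.5, 5.7]
opening: 0.73
```

{"name": "send_rows", "arguments": {
  "steps": [
    [20,0,0,-2,0,0,0],
    [20,0,0,-5,0,0,0],
    [20,0,0,-9,0,0,0],
    [20,0,0,-13,0,0,0],
    [20,0,0,-16,0,0,0],
    [20,0,0,-16,0,0,0]
  ]
}}

```text
time: 9.25
position: [0.5769, 0.3764, 0.162]
tcp_rot: [[-0.029, -1.0, 0.011], [-1.0, 0.029, 0.002], [-0.002, -0.011, -1.0]]
force: [0.5, 1.0, 0.1]
opening: 0.735
```

Run:
```python
from h import *
im=snap('wrist','w6')
p=F([-4.5,0,0])[0]
go([p[0],p[1],.14],PH-np.pi/2)
```

```text
t 9.3 row d [33.73 -3.87  1.91] rot [-0.007 -0.    -0.098]
```

View pics/w6.png

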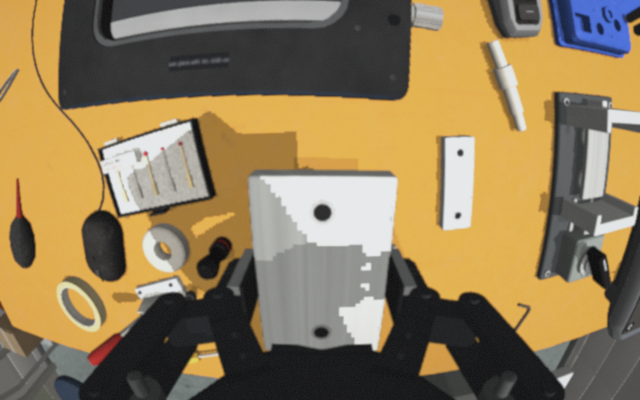

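```bash
cat >> h.py <<'E'
def held(pts,zoff):
    o=manip.get_obs();R=np.array(o['tcp_rot']);p=np.array(o['position'])
    P=ray('wrist',np.array(pts,float),p[2]+zoff)
    q=(P-p)@R*1000;print('tool mm',q,'mid',q.mean(0)); return q
E
python3 - <<'E'
from h import *
held([[322,212],[321,332]],.0185)
held([[249,173],[396,173]],.0185)
E
```

```text
tool mm [[ -0.1227 -33.416  -18.2581]
 [ -0.6399  33.8538 -18.7458]] mid [ -0.3813   0.2189 -18.502 ]
tool mm [[-30.5485 -50.624  -18.1255]
 [ 30.7791 -50.5816 -18.1416]] mid [  0.1153 -50.6028 -18.1335]
```

{"name": "send_rows", "arguments": {
  "steps": [
    [20,4,-0.5,0,0,0,0],
    [20,8.5,-1,0,0,0,-0.02],
    [20,13,-1.5,0,0,0,-0.04],
    [20,17.5,-2,0,0,0,-0.05],
    [20,22,-2.5,0.5,-0.01,0,-0.07],
    [20,26.5,-3,1,-0.01,0,-0.08],
    [20,31,-3.5,1.5,-0.01,0,-0.09],
    [20,33.7,-3.9,1.9,-0.01,0,-0.1]
  ]
}}

```text
time: 10.1
position: [0.6044, 0.0348, 0.139]
tcp_rot: [[0.07, -0.998, -0.005], [-0.998, -0.07, -0.0], [0.0, 0.005, -1.0]]
force: [0.1, 0.9, -0.0]
opening: 0.726
```

{"name": "send_rows", "arguments": {
  "steps": [
    [20,0,0,0,0,0,0],
    [20,0,0,0,0,0,0]
  ]
}}

```text
time: 10.3
position: [0.6037, 0.0345, 0.1381]
tcp_rot: [[0.068, -0.998, -0.007], [-0.998, -0.068, -0.0], [-0.0, 0.007, -1.0]]
force: [0.3, 0.6, -1.4]
opening: 0.727
```

Run:
```python
from h import *
im=snap('wrist','w7')
overlay('wrist',im,'ov7',sc=1,knob=.6,jaw=-60)
p=F([-4.5,0,0])[0]
go([p[0],p[1],.036],PH-np.pi/2)
```

```text
t 10.35 row d [-0.22 -0.2  10.24] rot [0.007 0.    0.001]
```

View pics/ov7.png

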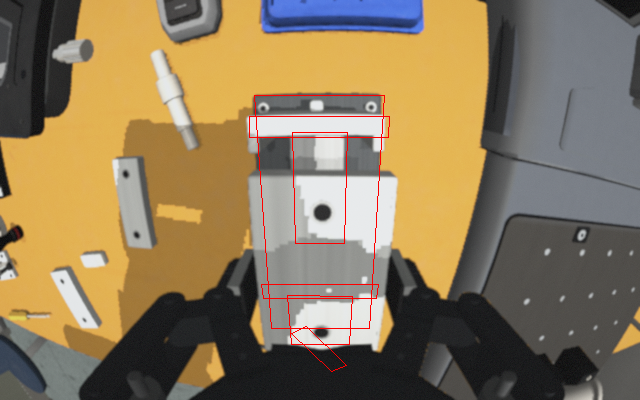

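Run:
```python
from h import *
overlay('wrist',cv2.imread('pics/w7.png'),'ov8',sc=4,crop=(230,80,410,220),knob=.6,jaw=-60)
```

```text
(no output)
```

View pics/ov8.png

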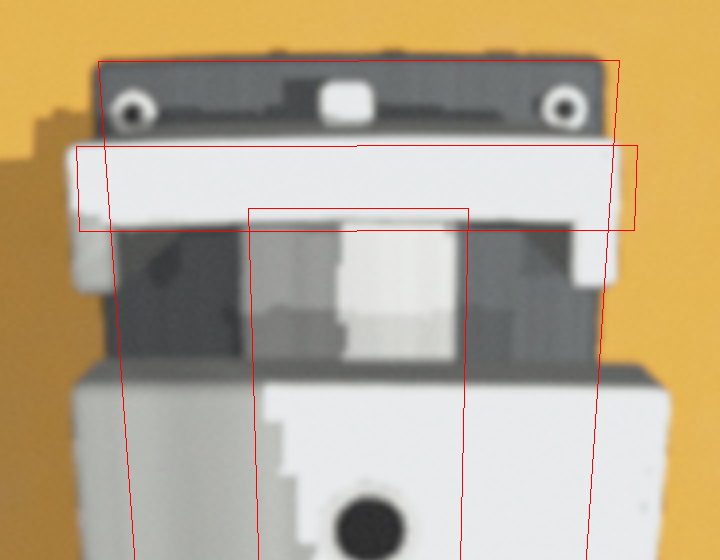

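```bash
cat >> h.py <<'E'
FX=np.array([.6103,.0395])
E
python3 - <<'E'
from h import *
p=F([-4.5,0,0])[0];print(p)
go([p[0],p[1],.06],PH-np.pi/2)
E
```

```text
[0.6058 0.0392 0.    ]
t 10.35 row d [-0.37 -0.27  7.84] rot [0.007 0.    0.001]
```

{"name": "send_rows", "arguments": {
  "steps": [
    [20,-0.4,-0.3,0,0.007,0,0],
    [20,-0.4,-0.3,2,0.007,0,0],
    [20,-0.4,-0.3,4,0.007,0,0],
    [20,-0.4,-0.3,4,0.007,0,0],
    [20,-0.4,-0.3,4,0.007,0,0]
  ]
}}

```text
time: 10.85
position: [0.6064, 0.0405, 0.0988]
tcp_rot: [[0.071, -0.998, 0.0], [-0.998, -0.071, 0.0], [-0.0, -0.0, -1.0]]
force: [-0.2, 0.8, -0.6]
opening: 0.725
```

Run:
```python
from h import *
im=snap('wrist','w8')
overlay('wrist',im,'ov9',sc=3,crop=(200,60,440,260),knob=.6,jaw=-60)
p=F([-4.5,0,0])[0]
print(manip.get_obs()['position'])
go([p[0],p[1],.029],PH-np.pi/2)
```

```text
[0.6068 0.0403 0.0993]
t 10.9 row d [0.1  0.12 7.03] rot [-0.002  0.     0.001]
```

View pics/ov9.png

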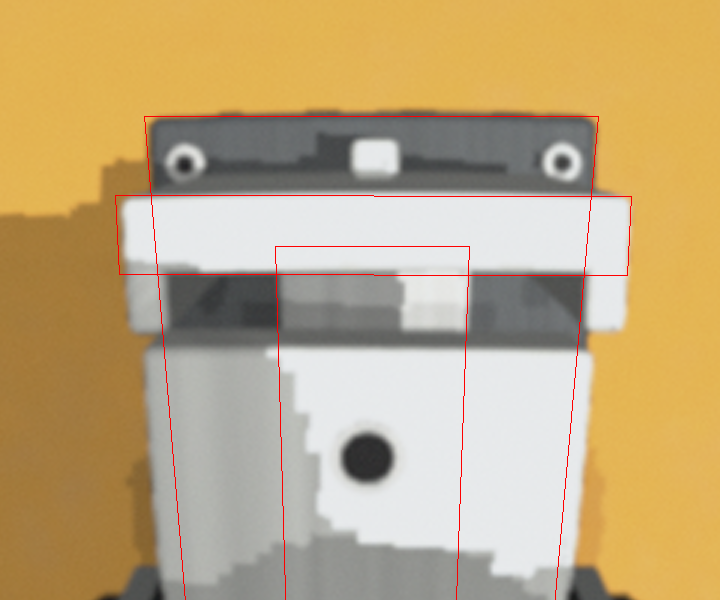

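{"name": "send_rows", "arguments": {
  "steps": [
    [20,0.1,0.1,2,0,0,0],
    [20,0.1,0.1,4,0,0,0],
    [20,0.1,0.1,5.5,0,0,0],
    [20,0.1,0.1,6.4,0,0,0],
    [20,0.1,0.1,6.7,0,0,0],
    [20,0.1,0.1,6.7,0,0,0]
  ]
}}

```text
time: 11.5
position: [0.6062, 0.0393, 0.0325]
tcp_rot: [[0.07, -0.998, 0.002], [-0.998, -0.07, 0.0], [-0.0, -0.002, -1.0]]
force: [0.2, 0.2, -1.5]
opening: 0.726
```

Run:
```python
from h import *
p=F([-4.5,0,0])[0]
o=manip.get_obs();print(o['position'],o['force'])
go([p[0],p[1],.0285],PH-np.pi/2)
```

```text
[0.6062 0.0393 0.0325] [ 0.1847  0.1979 -1.5393]
t 11.5 row d [0.01 0.04 0.4 ] rot [-0.002  0.     0.001]
```

{"name": "send_rows", "arguments": {
  "steps": [
    [20,0,0,0.2,0,0,0],
    [20,0,0,0.3,0,0,0],
    [20,0,0,0.4,0,0,0],
    [20,0,0,0.4,0,0,0]
  ]
}}

```text
time: 11.9
position: [0.6062, 0.0393, 0.0286]
tcp_rot: [[0.07, -0.998, 0.002], [-0.998, -0.07, 0.0], [-0.0, -0.002, -1.0]]
force: [-0.0, 0.0, -0.4]
opening: 0.731
```

{"name": "send_rows", "arguments": {
  "steps": [
    [20,0,0,0.1,0,0,0],
    [20,0,0,0.15,0,0,0],
    [20,0,0,0.15,0,0,0]
  ]
}}

```text
time: 12.2
position: [0.6064, 0.0393, 0.0276]
tcp_rot: [[0.07, -0.998, 0.002], [-0.998, -0.07, 0.0], [-0.0, -0.002, -1.0]]
force: [-2.7, 0.1, 5.7]
opening: 0.731
```

{"name": "send_rows", "arguments": {
  "steps": [
    [76,0,0,0,0,0,0],
    [82,0,0,0,0,0,0],
    [88,0,0,0,0,0,0],
    [88,0,0,-2,0,0,0],
    [70,0,0,-5,0,0,0],
    [40,0,0,-8,0,0,0],
    [0,0,0,-8,0,0,0],
    [0,0,0,-8,0,0,0]
  ]
}}

```text
time: 13.0
position: [0.6063, 0.0393, 0.1078]
tcp_rot: [[0.07, -0.998, 0.003], [-0.998, -0.07, 0.0], [-0.0, -0.003, -1.0]]
force: [-0.6, -0.3, -0.2]
opening: 0.194
```

Run:
```python
from h import *
im=snap('wrist','w9')
overlay('wrist',im,'ov10',sc=1,knob=.6,jaw=-60,extra=[box(-54.5,45.5,-32,32,46)])
p=F([-4.5,0,0])[0]
o=manip.get_obs();print(o['position'],o['force'])
go([p[0],p[1],.056],PH-np.pi/2)
```

```text
[0.6058 0.0393 0.1069] [ 0.7754  0.4764 -0.2434]
t 13.05 row d [0.01 0.01 5.09] rot [-0.001  0.     0.001]
```

View pics/ov10.png

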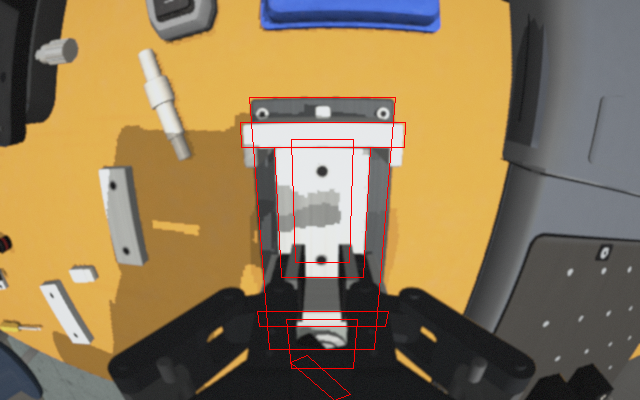

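{"name": "send_rows", "arguments": {
  "steps": [
    [0,0,-0.2,2.5,0,0,0],
    [0,0,-0.2,4.5,0,0,0],
    [0,0,-0.2,5.4,0,0,0],
    [0,0,-0.2,5.6,0,0,0],
    [0,0,-0.2,5.7,0,0,0],
    [0,0,-0.2,5.7,0,0,0]
  ]
}}

```text
time: 13.65
position: [0.6082, 0.0394, 0.0504]
tcp_rot: [[0.07, -0.998, 0.002], [-0.998, -0.07, 0.0], [-0.0, -0.002, -1.0]]
force: [-0.2, 0.5, -0.1]
opening: 0.006
```

{"name": "send_rows", "arguments": {
  "steps": [
    [0,0,0,0.2,0,0,0],
    [0,0,0,0.4,0,0,0],
    [0,0,0,0.5,0,0,0],
    [0,0,0,0.6,0,0,0],
    [0,0,0,0.6,0,0,0]
  ]
}}

```text
time: 14.15
position: [0.6084, 0.0394, 0.045]
tcp_rot: [[0.07, -0.998, 0.003], [-0.998, -0.07, 0.0], [-0.0, -0.003, -1.0]]
force: [-2.0, -0.4, 7.6]
opening: 0.001
```

{"name": "send_rows", "arguments": {
  "steps": [
    [0,0,0,0.2,0,0,0],
    [0,0,0,0.3,0,0,0],
    [0,0,0,0.4,0,0,0],
    [0,0,0,0.5,0,0,0],
    [0,0,0,0.5,0,0,0]
  ]
}}

```text
time: 14.65
position: [0.6085, 0.0394, 0.0407]
tcp_rot: [[0.07, -0.998, 0.003], [-0.998, -0.07, 0.0], [0.0, -0.003, -1.0]]
force: [-3.8, -0.8, 9.8]
opening: -0.001
```

{"name": "send_rows", "arguments": {
  "steps": [
    [0,0,0,0.1,0,0,0],
    [0,0,0,0.2,0,0,0],
    [0,0,0,0.2,0,0,0]
  ]
}}

```text
time: 14.95
position: [0.6085, 0.0394, 0.04]
tcp_rot: [[0.071, -0.998, 0.003], [-0.998, -0.071, 0.0], [0.0, -0.003, -1.0]]
force: [-6.4, -0.4, 15.7]
opening: -0.003
```

Run:
```python
from h import *
go([.40,.36,.20],-np.pi/2+np.radians(16))
```

```text
t 14.95 row d [-33.45  18.49 -16.05] rot [-0.003 -0.    -0.209]
```

{"name": "send_rows", "arguments": {
  "steps": [
    [0,0,0,-3,0,0,0],
    [0,0,0,-7,0,0,0],
    [20,-3,1.7,-10,0,0,-0.03],
    [40,-7.5,4.2,-13,0,0,-0.06],
    [60,-12,6.7,-15,0,0,-0.09],
    [80,-16.5,9.2,-16,0,0,-0.12],
    [90,-21,11.7,-16,0,0,-0.15],
    [90,-25,14,-16,0,0,-0.18]
  ]
}}

```text
time: 15.75
position: [0.4576, 0.2686, 0.2002]
tcp_rot: [[0.249, -0.969, 0.004], [-0.969, -0.249, 0.001], [0.0, -0.004, -1.0]]
force: [1.1, 1.0, -0.2]
opening: 0.9
```

Run:
```python
from h import *
go([.40,.36,.20],-np.pi/2+np.radians(16))
```

```text
t 15.75 row d [-10.28   3.3    0.01] rot [-0.004 -0.    -0.028]
```

{"name": "send_rows", "arguments": {
  "steps": [
    [80,-5,1.6,0,0,0,-0.01],
    [80,-10,3.2,0,0,0,-0.03],
    [80,-10.3,3.3,0,0,0,-0.03],
    [80,-10.3,3.3,0,0,0,-0.03]
  ]
}}

```text
time: 16.15
position: [0.3991, 0.3611, 0.2001]
tcp_rot: [[0.28, -0.96, 0.004], [-0.96, -0.28, 0.001], [0.0, -0.004, -1.0]]
force: [-0.7, -1.3, -0.5]
opening: 0.8
```

Run:
```python
from h import *
o=manip.get_obs();print(o['position'],o['dq'])
im=snap('wrist','w10')
plates()
```

```text
[0.3991 0.3611 0.2001] [-0.0591 -0.0007  0.007  -0.008  -0.0026 -0.0267]
0.8 [305.984 149.32 ] [417.5 381.2 100.1  44.1  16.3]
0.67 [469.376  64.08 ] [574.1 234.8 100.6  40.1   3.6]
0.56 [600.512 104.92 ] [619.4   8.7 106.6  85.    3.3]
```

View pics/w10.png

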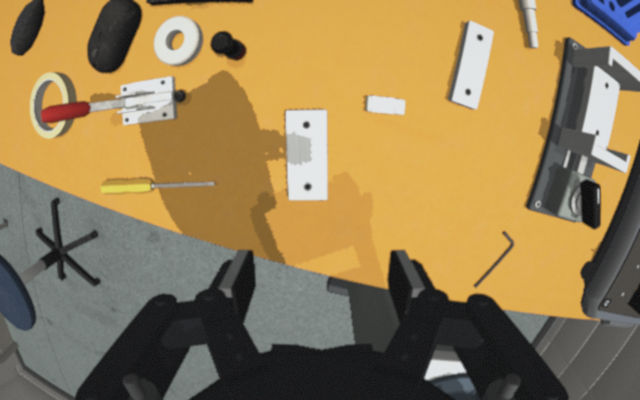

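Run:
```python
from h import *
go([.4175,.3812,.06],-np.pi/2+np.radians(16.3))
```

```text
t 16.25 row d [-1.63 -2.18 14.01] rot [-0.004 -0.001 -0.003]
```

{"name": "send_rows", "arguments": {
  "steps": [
    [75,-1,-1.2,4,0,0,0],
    [75,-1.6,-2.2,8,0,0,0],
    [75,-1.6,-2.2,12,0,0,0],
    [75,-1.6,-2.2,14,0,0,0],
    [75,-1.6,-2.2,14,0,0,0]
  ]
}}

```text
time: 16.75
position: [0.4175, 0.3785, 0.0574]
tcp_rot: [[0.275, -0.961, 0.0], [-0.961, -0.275, -0.003], [0.003, 0.001, -1.0]]
force: [0.5, -0.0, 0.9]
opening: 0.745
```

Run:
```python
from h import *
snap('wrist','w11'); plates()
print(manip.get_obs()['position'])
go([.4175,.3812,.001],-np.pi/2+np.radians(16.3))
```

```text
0.8 [314.624 213.08 ] [417.3 384.9 102.4  44.5  16.8]
0.64 [106.176  37.6  ] [509.3 566.   65.4  61.2 -76.6]
0.6 [558.976  82.   ] [576.3 238.3 103.3  46.    3.2]
[0.4189 0.3802 0.0607]
t 16.85 row d [-0.14  0.13  5.97] rot [-0.005 -0.001 -0.005]
```

{"name": "send_rows", "arguments": {
  "steps": [
    [75,-0.2,0.1,2,0,0,0],
    [75,-0.2,0.1,4,0,0,0],
    [75,-0.2,0.1,5.6,0,0,0],
    [65,-0.2,0.1,6,0,0,0],
    [65,-0.2,0.1,6,0,0,0]
  ]
}}

```text
time: 17.35
position: [0.4179, 0.3819, 0.0011]
tcp_rot: [[0.276, -0.961, 0.005], [-0.961, -0.276, 0.001], [0.001, -0.005, -1.0]]
force: [0.3, -0.1, 0.1]
opening: 0.65
```

{"name": "send_rows", "arguments": {
  "steps": [
    [50,0,0,0,0,0,0],
    [30,0,0,0,0,0,0],
    [10,0,0,0,0,0,0],
    [10,0,0,0,0,0,0],
    [10,0,0,0,0,0,0],
    [10,0,0,0,0,0,0]
  ]
}}

```text
time: 17.95
position: [0.4185, 0.3823, 0.0024]
tcp_rot: [[0.276, -0.961, 0.006], [-0.961, -0.276, 0.002], [0.0, -0.006, -1.0]]
force: [-0.8, -1.2, 6.8]
opening: 0.499
```

{"name": "send_rows", "arguments": {
  "steps": [
    [10,0,0,-2,0,0,0],
    [10,0,0,-6,0,0,0],
    [10,0,0,-10,0,0,0],
    [10,0,0,-14,0,0,0],
    [10,0,0,-16,0,0,0],
    [10,0,0,-16,0,0,0]
  ]
}}

```text
time: 18.55
position: [0.4187, 0.383, 0.1661]
tcp_rot: [[0.276, -0.961, 0.011], [-0.961, -0.276, 0.006], [-0.002, -0.012, -1.0]]
force: [0.0, 0.3, -1.6]
opening: 0.495
```

Run:
```python
from h import *
im=snap('wrist','w12')
p=F([-4.5,0,0])[0]
go([p[0],p[1],.155],PH-np.pi/2)
```

```text
t 18.6 row d [38.17 -8.59  0.93] rot [-0.009  0.002  0.21 ]
```

View pics/w12.png

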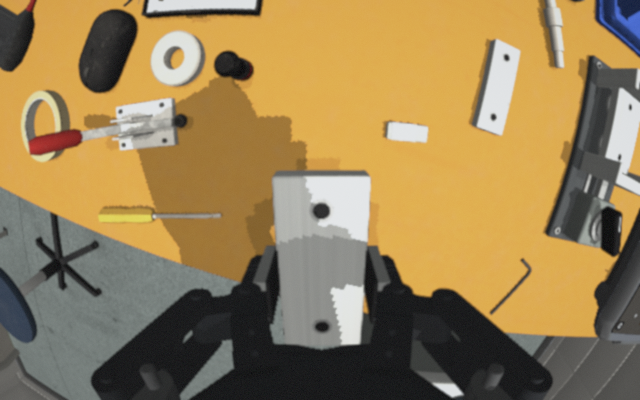

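Run:
```python
from h import *
held([[321,211],[321,327]],.0116)
```

```text
tool mm [[ -0.6283 -31.4052 -11.3068]
 [ -0.7213  36.2105 -11.9375]] mid [ -0.6748   2.4027 -11.6222]
```

{"name": "send_rows", "arguments": {
  "steps": [
    [10,4.5,-1,0,0,0,0.02],
    [10,9,-2,0,0,0,0.05],
    [10,13.5,-3,0,0,0,0.07],
    [10,18,-4,0,0,0,0.1],
    [10,22.5,-5,0.3,0,0,0.12],
    [10,27,-6,0.6,0,0,0.15],
    [10,31.5,-7,0.9,-0.01,0,0.17],
    [10,35,-8,0.9,-0.01,0,0.2]
  ]
}}

```text
time: 19.4
position: [0.5914, 0.0655, 0.1532]
tcp_rot: [[0.077, -0.997, -0.004], [-0.997, -0.077, 0.002], [-0.002, 0.004, -1.0]]
force: [-0.0, 0.6, -1.3]
opening: 0.498
```

Run:
```python
from h import *
p=F([-4.5,0,0])[0]
go([p[0],p[1],.12],PH-np.pi/2)
```

```text
t 19.4 row d [ 2.74 -1.25  3.31] rot [0.004 0.002 0.008]
```

{"name": "send_rows", "arguments": {
  "steps": [
    [10,2.7,-1.5,0,0,0,0.01],
    [10,2.7,-1.5,1.5,0,0,0.01],
    [10,2.7,-1.5,3.3,0,0,0.01],
    [10,2.7,-1.5,3.3,0,0,0.01],
    [10,2.7,-1.5,3.3,0,0,0.01]
  ]
}}

```text
time: 19.9
position: [0.6076, 0.0404, 0.1192]
tcp_rot: [[0.068, -0.998, -0.006], [-0.998, -0.068, 0.002], [-0.002, 0.006, -1.0]]
force: [-0.2, -0.5, -0.6]
opening: 0.494
```

Run:
```python
from h import *
im=snap('wrist','w13')
overlay('wrist',im,'ov13',sc=3,crop=(200,60,440,260),knob=.6,jaw=-60)
p=F([-2.1,0,0])[0]
print(manip.get_obs()['position'])
go([p[0],p[1],.055],PH-np.pi/2)
```

```text
[0.608  0.0403 0.12  ]
t 19.95 row d [ 0.11 -0.04  6.5 ] rot [ 0.005  0.002 -0.001]
```

View pics/ov13.png

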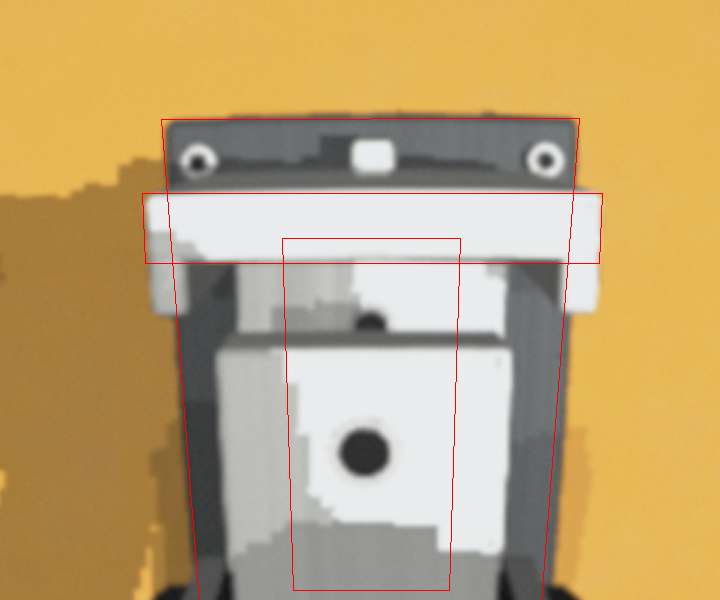

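{"name": "send_rows", "arguments": {
  "steps": [
    [10,0.1,0,2,0.005,0,0],
    [10,0.1,0,4,0.005,0,0],
    [10,0.1,0,6,0.005,0,0],
    [10,0.1,0,6.8,0.005,0,0],
    [10,0.1,0,6.8,0.005,0,0]
  ]
}}

```text
time: 20.45
position: [0.6075, 0.0397, 0.0517]
tcp_rot: [[0.068, -0.998, -0.001], [-0.998, -0.068, 0.002], [-0.002, 0.001, -1.0]]
force: [0.3, 1.1, -0.0]
opening: 0.495
```

{"name": "send_rows", "arguments": {
  "steps": [
    [10,0,0,0.2,0,0,0],
    [10,0,0,0.3,0,0,0],
    [10,0,0,0.4,0,0,0],
    [10,0,0,0.4,0,0,0]
  ]
}}

```text
time: 20.85
position: [0.6079, 0.0398, 0.0485]
tcp_rot: [[0.068, -0.998, 0.0], [-0.998, -0.068, 0.002], [-0.002, -0.0, -1.0]]
force: [-1.1, 1.1, 3.3]
opening: 0.497
```

{"name": "send_rows", "arguments": {
  "steps": [
    [54,0.05,0,0,0,0,0],
    [60,0.05,0,0,0,0,0],
    [66,0.05,0,0,0,0,0],
    [66,0,0,-2,0,0,0],
    [50,0,0,-4.5,0,0,0],
    [20,0,0,-7,0,0,0],
    [0,0,0,-7,0,0,0],
    [0,0,0,-7,0,0,0]
  ]
}}

```text
time: 21.65
position: [0.6079, 0.0396, 0.1185]
tcp_rot: [[0.068, -0.998, 0.001], [-0.998, -0.068, 0.002], [-0.002, -0.001, -1.0]]
force: [-0.6, 0.1, 0.0]
opening: 0.005
```

Run:
```python
from h import *
im=snap('wrist','w14')
overlay('wrist',im,'ov14',sc=2,crop=(160,60,480,340),knob=.6,jaw=-60,extra=[box(-54.5,45.5,-22,22,60)])
p=F([-2.1,0,0])[0]
o=manip.get_obs();print(o['position'],o['force'])
go([p[0],p[1],.064],PH-np.pi/2)
```

```text
[0.6075 0.0396 0.1178] [ 0.1898  0.1359 -0.4469]
t 21.7 row d [ 0.04 -0.08  5.38] rot [ 0.     0.002 -0.   ]
```

View pics/ov14.png

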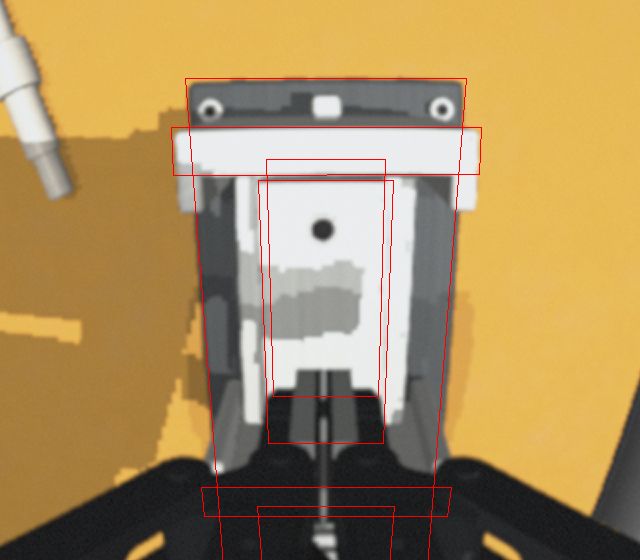

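{"name": "send_rows", "arguments": {
  "steps": [
    [0,0,0,2.5,0,0,0],
    [0,0,0,4.5,0,0,0],
    [0,0,0,5.4,0,0,0],
    [0,0,0,5.6,0,0,0],
    [0,0,0,5.8,0,0,0],
    [0,0,0,5.9,0,0,0],
    [0,0,0,5.9,0,0,0]
  ]
}}

```text
time: 22.4
position: [0.6074, 0.0397, 0.0595]
tcp_rot: [[0.068, -0.998, -0.0], [-0.998, -0.068, 0.002], [-0.002, 0.0, -1.0]]
force: [-4.3, -0.2, 5.0]
opening: 0.003
```

{"name": "send_rows", "arguments": {
  "steps": [
    [0,0,0,0.1,0,0,0],
    [0,0,0,0.2,0,0,0],
    [0,0,0,0.3,0,0,0],
    [0,0,0,0.4,0,0,0],
    [0,0,0,0.4,0,0,0]
  ]
}}

```text
time: 22.9
position: [0.6075, 0.0397, 0.0566]
tcp_rot: [[0.069, -0.998, 0.0], [-0.998, -0.069, 0.002], [-0.002, -0.0, -1.0]]
force: [-5.3, -1.3, 7.6]
opening: 0.0
```

{"name": "send_rows", "arguments": {
  "steps": [
    [0,0,0,0.15,0,0,0],
    [0,0,0,0.3,0,0,0],
    [0,0,0,0.4,0,0,0],
    [0,0,0,0.4,0,0,0]
  ]
}}

```text
time: 23.3
position: [0.6076, 0.0397, 0.0541]
tcp_rot: [[0.069, -0.998, 0.0], [-0.998, -0.069, 0.002], [-0.002, -0.0, -1.0]]
force: [-7.3, -1.5, 11.6]
opening: -0.001
```

Run:
```python
from h import *
go([.54,.2345,.20],-np.pi/2+np.radians(3.4))
```

```text
t 23.3 row d [-19.92   5.4  -14.56] rot [-0.     0.002  0.009]
```

{"name": "send_rows", "arguments": {
  "steps": [
    [0,0,0,-3,0,0,0],
    [0,0,0,-7,0,0,0],
    [20,-3,1,-10,0,0,0.01],
    [40,-7.5,2,-13,0,0,0.01],
    [60,-12,3.5,-14.5,0,0,0.01],
    [65,-16.5,4.8,-14.5,0,0,0.01],
    [65,-19.9,5.4,-14.5,0,0,0.01],
    [65,-19.9,5.4,-14.5,0,0,0.01]
  ]
}}

```text
time: 24.1
position: [0.539, 0.2381, 0.2004]
tcp_rot: [[0.063, -0.998, 0.002], [-0.998, -0.063, 0.003], [-0.003, -0.002, -1.0]]
force: [0.4, -0.6, -0.4]
opening: 0.649
```

{"name": "send_rows", "arguments": {
  "steps": [
    [65,0,0,0,0,0,0],
    [65,0,0,0,0,0,0]
  ]
}}

```text
time: 24.3
position: [0.5394, 0.2377, 0.2008]
tcp_rot: [[0.062, -0.998, 0.003], [-0.998, -0.062, 0.003], [-0.003, -0.003, -1.0]]
force: [-0.3, -0.0, -0.2]
opening: 0.646
```

Run:
```python
from h import *
o=manip.get_obs();print(o['position'],o['dq'])
im=snap('wrist','w15')
plates()
```

```text
[0.5394 0.2377 0.2008] [-0.017   0.0041  0.0033 -0.0026  0.0005  0.001 ]
0.77 [303.424 127.08 ] [586.8 258.7 100.6  34.7   3.5]
0.68 [483.904 139.32 ] [598.9  50.8 104.3  21.1   4.1]
```

View pics/w15.png

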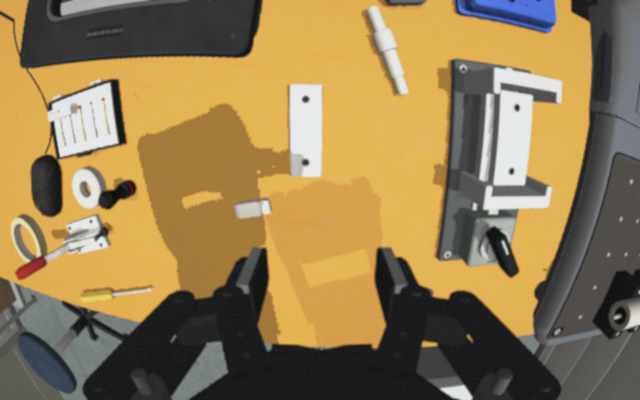

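Run:
```python
from h import *
go([.5868,.2587,.0035],-np.pi/2+np.radians(3.5))
```

```text
t 24.4 row d [-1.8  -4.81 19.72] rot [-0.003  0.003  0.   ]
```

{"name": "send_rows", "arguments": {
  "steps": [
    [65,-1.8,-3.8,2,0,0,0],
    [65,-1.8,-4.8,6,0,0,0],
    [65,-1.8,-4.8,10,0,0,0],
    [65,-1.8,-4.8,13,0,0,0],
    [65,-1.8,-4.8,14,0,0,0],
    [65,-1.8,-4.8,14,0,0,0],
    [65,-1.8,-4.8,14,0,0,0]
  ]
}}

```text
time: 25.1
position: [0.5876, 0.2585, 0.0624]
tcp_rot: [[0.061, -0.998, 0.005], [-0.998, -0.061, 0.004], [-0.004, -0.005, -1.0]]
force: [0.9, -0.1, 0.7]
opening: 0.648
```

Run:
```python
from h import *
o=manip.get_obs();print(o['position'])
snap('wrist','w16');plates()
go([.5868,.2587,.0035],-np.pi/2+np.radians(3.5))
```

```text
[0.5876 0.2585 0.0624]
0.96 [319.68 213.08] [588.5 259.1 100.2  33.9   3.3]
0.8 [572.224 229.68 ] [587.6  36.  109.8  30.7   4.2]
0.6 [606.784 229.48 ] [587.  -17.5 132.3  82.1   3.5]
0.17 [563.776 359.6  ] [402.3 -72.  185.8  49.   52.1]
t 25.2 row d [0.02 0.11 5.92] rot [-0.006  0.004  0.   ]
```

Aligned. Descend and grip.

{"name": "send_rows", "arguments": {
  "steps": [
    [65,0,0,2.5,0,0,0],
    [60,0,0,4.5,-0.005,0,0],
    [55,0,0,5.9,-0.005,0,0],
    [55,0,0,5.9,-0.005,0,0],
    [40,0,0,5.9,-0.005,0,0],
    [10,0,0,5.9,-0.005,0,0],
    [0,0,0,5.9,-0.005,0,0],
    [0,0,0,5.9,-0.005,0,0]
  ]
}}

```text
time: 26.0
position: [0.5887, 0.2593, 0.0051]
tcp_rot: [[0.061, -0.998, 0.002], [-0.998, -0.061, 0.005], [-0.004, -0.002, -1.0]]
force: [-0.9, -0.9, 7.4]
opening: 0.378
```

{"name": "send_rows", "arguments": {
  "steps": [
    [0,0,0,0,0,0,0],
    [0,0,0,-2,0,0,0],
    [0,0,0,-6,0,0,0],
    [0,0,0,-10,0,0,0],
    [0,0,0,-14,0,0,0],
    [0,0,0,-16,0,0,0],
    [0,0,0,-16,0,0,0]
  ]
}}

```text
time: 26.7
position: [0.5897, 0.259, 0.1686]
tcp_rot: [[0.061, -0.998, 0.008], [-0.998, -0.061, 0.006], [-0.006, -0.008, -1.0]]
force: [0.9, -0.2, -0.2]
opening: 0.377
```

Run:
```python
from h import *
im=snap('wrist','w17')
p=F([-4.5,0,0])[0]
go([p[0],p[1],.155],PH-np.pi/2)
```

```text
t 26.75 row d [22.02 -0.36  1.01] rot [-0.005  0.005 -0.008]
```

View pics/w17.png

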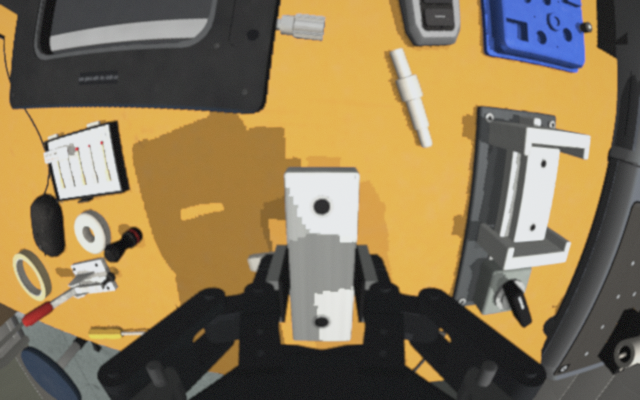

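Run:
```python
from h import *
held([[321,206.5],[321,322]],.009)
```

```text
tool mm [[ -0.6002 -32.5878  -8.8412]
 [ -0.6934  34.9928  -9.1643]] mid [-0.6468  1.2025 -9.0027]
```

{"name": "send_rows", "arguments": {
  "steps": [
    [0,4.5,-0.2,0,0,0,0],
    [0,9,-0.4,0,0,0,0],
    [0,13.5,-0.5,0,0,0,-0.01],
    [0,18,-0.5,0,0,0,-0.01],
    [0,22,-0.5,0.5,-0.005,0.005,-0.01],
    [0,22,-0.5,1,-0.005,0.005,-0.01],
    [0,22,-0.5,2,-0.005,0.005,-0.01],
    [0,22,-0.5,2.5,-0.005,0.005,-0.01]
  ]
}}

```text
time: 27.55
position: [0.6064, 0.0403, 0.1379]
tcp_rot: [[0.072, -0.997, -0.003], [-0.997, -0.072, 0.0], [-0.0, 0.003, -1.0]]
force: [-0.1, -1.0, -0.3]
opening: 0.375
```

Run:
```python
from h import *
p=F([-4.5,0,0])[0]
go([p[0],p[1],.12],PH-np.pi/2)
```

```text
t 27.55 row d [0.11 0.06 1.79] rot [0.003 0.    0.003]
```

{"name": "send_rows", "arguments": {
  "steps": [
    [0,0.1,-0.1,1,0.003,0,0],
    [0,0.1,-0.1,2,0.003,0,0],
    [0,0.1,-0.1,2,0.003,0,0],
    [0,0.1,-0.1,2,0.003,0,0]
  ]
}}

```text
time: 27.95
position: [0.6073, 0.0398, 0.1177]
tcp_rot: [[0.072, -0.997, -0.0], [-0.997, -0.072, 0.0], [-0.001, 0.0, -1.0]]
force: [0.4, -0.0, -0.1]
opening: 0.378
```

Run:
```python
from h import *
im=snap('wrist','w18')
overlay('wrist',im,'ov18',sc=3,crop=(200,60,440,260),knob=.6,jaw=-60)
p=F([-3.3,0,0])[0]
print(manip.get_obs()['position'])
go([p[0],p[1],.068],PH-np.pi/2)
```

```text
[0.6075 0.0397 0.1181]
t 28.0 row d [0.04 0.06 5.01] rot [-0.     0.     0.003]
```

View pics/ov18.png

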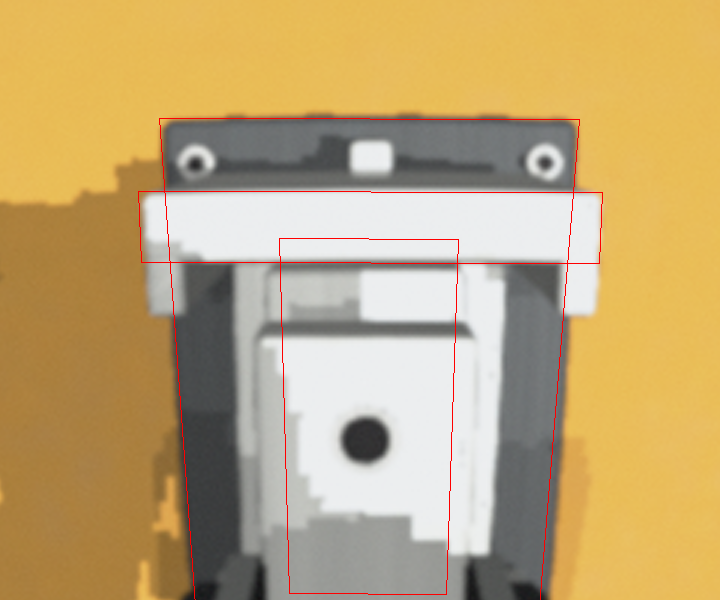

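{"name": "send_rows", "arguments": {
  "steps": [
    [0,0.05,0.05,2,0,0,0],
    [0,0.05,0.05,4,0,0,0],
    [0,0.05,0.05,4.9,0,0,0],
    [0,0.05,0.05,5.1,0,0,0],
    [0,0.05,0.05,5.2,0,0,0],
    [0,0.05,0.05,5.3,0,0,0],
    [0,0.05,0.05,5.3,0,0,0]
  ]
}}

```text
time: 28.7
position: [0.6074, 0.0392, 0.0657]
tcp_rot: [[0.072, -0.997, 0.001], [-0.997, -0.072, 0.0], [-0.0, -0.001, -1.0]]
force: [0.8, 0.3, -1.5]
opening: 0.376
```

{"name": "send_rows", "arguments": {
  "steps": [
    [0,0,0,0.05,0,0,0],
    [0,0,0,0.1,0,0,0],
    [0,0,0,0.1,0,0,0]
  ]
}}

```text
time: 29.0
position: [0.6077, 0.0392, 0.0651]
tcp_rot: [[0.072, -0.997, 0.002], [-0.997, -0.072, 0.0], [-0.0, -0.002, -1.0]]
force: [-0.0, 0.1, 2.9]
opening: 0.376
```

Contact. Release, rise, look.

{"name": "send_rows", "arguments": {
  "steps": [
    [43,0,0,0,0,0,0],
    [50,0,0,0,0,0,0],
    [56,0,0,0,0,0,0],
    [56,0,0,-2,0,0,0],
    [40,0,0,-4,0,0,0],
    [10,0,0,-6,0,0,0],
    [0,0,0,-6,0,0,0],
    [0,0,0,-6,0,0,0]
  ]
}}

```text
time: 29.8
position: [0.6075, 0.0391, 0.1248]
tcp_rot: [[0.072, -0.997, 0.002], [-0.997, -0.072, 0.0], [-0.0, -0.002, -1.0]]
force: [0.1, 0.2, -0.4]
opening: 0.002
```

Run:
```python
from h import *
im=snap('wrist','w19')
overlay('wrist',im,'ov19',sc=2,crop=(160,60,480,340),knob=.6,jaw=-60,extra=[box(-54.5,45.5,-17,17,74)])
p=F([-2.1,0,0])[0]
o=manip.get_obs();print(o['position'],o['force'])
go([p[0],p[1],.075],PH-np.pi/2)
```

```text
[0.6071 0.0391 0.1242] [ 0.5044 -0.3983 -0.3225]
t 29.85 row d [-0.01 -0.1   4.92] rot [-0.001  0.     0.003]
```

View pics/ov19.png

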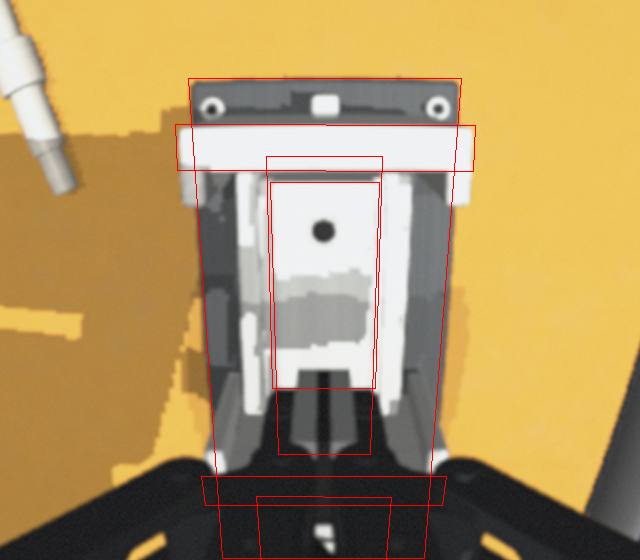

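{"name": "send_rows", "arguments": {
  "steps": [
    [0,0,0,2.5,0,0,0],
    [0,0,0,4.2,0,0,0],
    [0,0,0,4.8,0,0,0],
    [0,0,0,5,0,0,0],
    [0,0,0,5.2,0,0,0],
    [0,0,0,5.3,0,0,0],
    [0,0,0,5.3,0,0,0]
  ]
}}

```text
time: 30.55
position: [0.6071, 0.0392, 0.072]
tcp_rot: [[0.072, -0.997, 0.001], [-0.997, -0.072, 0.0], [-0.0, -0.001, -1.0]]
force: [-4.1, -1.0, 6.3]
opening: -0.005
```

{"name": "send_rows", "arguments": {
  "steps": [
    [0,0,0,0.15,0,0,0],
    [0,0,0,0.3,0,0,0],
    [0,0,0,0.4,0,0,0],
    [0,0,0,0.4,0,0,0]
  ]
}}

```text
time: 30.95
position: [0.6072, 0.0392, 0.0691]
tcp_rot: [[0.072, -0.997, 0.001], [-0.997, -0.072, 0.0], [-0.0, -0.001, -1.0]]
force: [-6.0, 0.5, 8.4]
opening: 0.001
```

{"name": "send_rows", "arguments": {
  "steps": [
    [0,0,0,0.1,0,0,0],
    [0,0,0,0.2,0,0,0],
    [0,0,0,0.25,0,0,0],
    [0,0,0,0.25,0,0,0]
  ]
}}

```text
time: 31.35
position: [0.6073, 0.0392, 0.0681]
tcp_rot: [[0.072, -0.997, 0.001], [-0.997, -0.072, 0.0], [-0.0, -0.001, -1.0]]
force: [-7.9, 1.1, 10.8]
opening: 0.002
```

{"name": "send_rows", "arguments": {
  "steps": [
    [0,0,0,0.1,0,0,0],
    [0,0,0,0.15,0,0,0],
    [0,0,0,0.15,0,0,0]
  ]
}}

```text
time: 31.65
position: [0.6073, 0.0392, 0.068]
tcp_rot: [[0.072, -0.997, 0.002], [-0.997, -0.072, 0.0], [-0.0, -0.002, -1.0]]
force: [-7.2, -0.3, 11.9]
opening: 0.001
```

{"name": "send_rows", "arguments": {
  "steps": [
    [0,0,0,-1,0,0,0],
    [0,0,0,-4,0,0,0],
    [0,0,0,-8,0,0,0],
    [20,0,0,-11,0,0,0],
    [40,0,0,-11,0,0,0]
  ]
}}

```text
time: 32.15
position: [0.6095, 0.0392, 0.1835]
tcp_rot: [[0.072, -0.997, 0.01], [-0.997, -0.072, 0.0], [0.001, -0.01, -1.0]]
force: [-0.3, 0.4, 0.0]
opening: 0.331
```

Run:
```python
from h import *
p=F([-130,0,0])[0]
print(p);go([p[0],p[1],.17],PH+.6-np.pi/2)
im=snap('wrist','w20')
overlay('wrist',im,'ov20',sc=2,crop=(160,60,480,340),knob=.6,jaw=-60,extra=[box(-54.5,45.5,-17,17,74)])
```

```text
[0.4806 0.0305 0.    ]
t 32.15 row d [-0.07 12.93  1.21] rot [-0.01  -0.004 -0.596]
```

View pics/ov20.png

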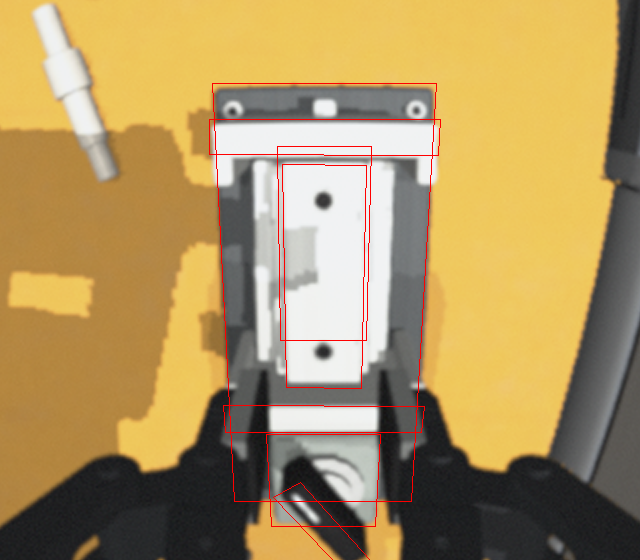

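{"name": "send_rows", "arguments": {
  "steps": [
    [50,0,3,0,0,0,-0.12],
    [60,0,6.5,0,0,0,-0.25],
    [60,0,10,0,-0.01,0,-0.38],
    [60,0,12.9,0.5,-0.01,0,-0.5],
    [60,-0.1,12.9,1.2,-0.01,0,-0.6],
    [60,-0.1,12.9,1.2,-0.01,0,-0.6],
    [60,-0.1,12.9,1.2,-0.01,0,-0.6]
  ]
}}

```text
time: 32.9
position: [0.48, 0.0308, 0.1677]
tcp_rot: [[0.621, -0.784, -0.003], [-0.784, -0.621, -0.003], [0.001, 0.004, -1.0]]
force: [0.8, 0.6, -0.2]
opening: 0.598
```

Run:
```python
from h import *
p=F([-130,0,0])[0]
print(manip.get_obs()['position']);go([p[0],p[1],.0575],PH+.6-np.pi/2)
im=snap('wrist','w21')
overlay('wrist',im,'ov21',sc=1,knob=.6,jaw=-60,extra=[box(-54.5,45.5,-17,17,74)])
```

```text
[0.48   0.0308 0.1677]
t 32.9 row d [ 0.05 -0.08 11.02] rot [ 0.004 -0.001  0.001]
```

View pics/ov21.png

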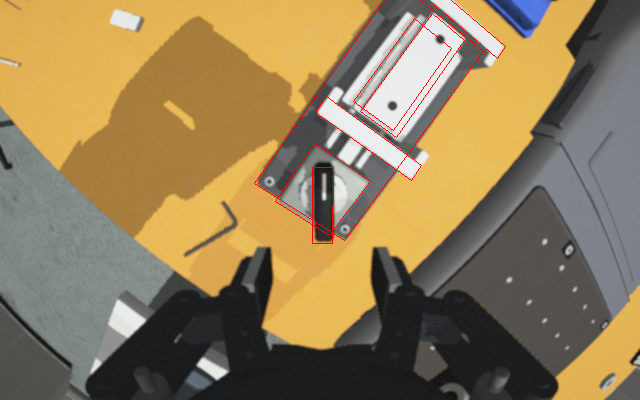

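{"name": "send_rows", "arguments": {
  "steps": [
    [60,0,-0.1,4,0,0,0],
    [60,0,-0.2,8,0,0,0],
    [60,0,-0.2,10.5,0,0,0],
    [50,0,-0.2,11,0,0,0],
    [25,0,-0.2,11,0,0,0],
    [0,0,-0.2,11,0,0,0],
    [0,0,-0.2,11,0,0,0],
    [0,0,-0.2,11,0,0,0]
  ]
}}

```text
time: 33.75
position: [0.4829, 0.031, 0.0592]
tcp_rot: [[0.621, -0.784, 0.001], [-0.784, -0.621, -0.004], [0.004, 0.002, -1.0]]
force: [4.3, -7.1, -7.7]
opening: 0.175
```

{"name": "send_rows", "arguments": {
  "steps": [
    [0,0,0,0,0,0,0.14],
    [0,0,0,0,0,0,0.28],
    [0,0,0,0,0,0,0.42],
    [0,0,0,0,0,0,0.56],
    [0,0,0,0,0,0,0.7],
    [0,0,0,0,0,0,0.84],
    [0,0,0,0,0,0,0.98],
    [0,0,0,0,0,0,1.12]
  ]
}}

```text
time: 34.55
position: [0.4834, 0.028, 0.0594]
tcp_rot: [[-0.44, -0.898, 0.002], [-0.898, 0.439, -0.009], [0.007, -0.006, -1.0]]
force: [4.7, -35.4, -23.1]
opening: 0.175
```

{"name": "send_rows", "arguments": {
  "steps": [
    [0,0,0,0,0,0,0.06],
    [0,0,0,0,0,0,0.12],
    [0,0,0,0,0,0,0.14],
    [0,0,0,0,0,0,0.14]
  ]
}}

```text
time: 34.95
position: [0.4833, 0.0271, 0.0595]
tcp_rot: [[-0.558, -0.83, 0.002], [-0.83, 0.558, -0.011], [0.008, -0.008, -1.0]]
force: [2.6, -8.0, -22.2]
opening: 0.171
```

{"name": "send_rows", "arguments": {
  "steps": [
    [20,0,0,0,0,0,0],
    [40,0,0,0,0,0,0],
    [60,0,0,0,0,0,0],
    [60,0,0,-3,0,0,0],
    [60,0,0,-7,0,0,0],
    [60,0,0,-12,0,0,0],
    [60,0,0,-16,0,0,0],
    [60,0,0,-16,0,0,0]
  ]
}}

```text
time: 35.75
position: [0.4855, 0.0289, 0.2254]
tcp_rot: [[-0.558, -0.829, 0.013], [-0.83, 0.558, -0.011], [0.002, -0.017, -1.0]]
force: [-0.4, 0.8, 0.4]
opening: 0.598
```

Run:
```python
from h import *
im=snap('wrist','w22')
overlay('wrist',im,'ov22',sc=1,knob=-.6,jaw=-51,extra=[box(-51,49,-17,17,74)])
go([.52,.04,.30],PH-np.pi/2)
```

```text
t 35.8 row d [-2.88 -2.45 -7.73] rot [-0.012 -0.008 -0.661]
```

View pics/ov22.png

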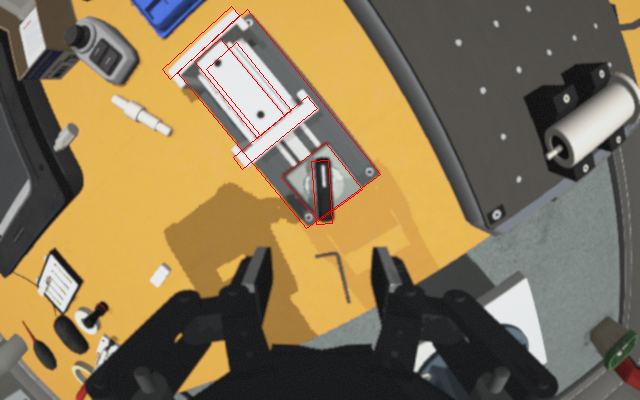

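{"name": "send_rows", "arguments": {
  "steps": [
    [60,-0.5,-0.5,-3,0,0,-0.13],
    [60,-1,-1,-6,0,0,-0.26],
    [60,-2,-2,-7.7,-0.01,-0.01,-0.4],
    [60,-2.9,-2.5,-7.7,-0.01,-0.01,-0.53],
    [60,-2.9,-2.5,-7.7,-0.01,-0.01,-0.66],
    [60,-2.9,-2.5,-7.7,-0.01,-0.01,-0.66],
    [60,-2.9,-2.5,-7.7,-0.01,-0.01,-0.66]
  ]
}}

```text
time: 36.5
position: [0.5203, 0.0399, 0.2988]
tcp_rot: [[0.064, -0.998, 0.001], [-0.998, -0.064, 0.001], [-0.001, -0.001, -1.0]]
force: [0.6, 0.4, 0.0]
opening: 0.602
```

Run:
```python
from h import *
im=snap('wrist','w23')
overlay('wrist',im,'ov23',sc=3,crop=(240,20,400,220),knob=-.6,jaw=-51,extra=[box(-50,50,-17,17,74)])
snap('scene','s2');snap('top','t2')
s=cv2.resize(cv2.imread('pics/s2.png')[130:240,330:460],None,fx=5,fy=5,interpolation=cv2.INTER_CUBIC);cv2.imwrite('pics/s2c.png',s)
for n,z in [('eraser',.012),('step_shaft',.01),('ring_gauge',.018)]:
    for d in spotter.silhouettes(n,'top')[:1]: print(n,np.round(rect('top',d['region'],z),1))
```

```text
ring_gauge [505.4 559.2  62.7  57.2  61.1]
```

View pics/ov23.png

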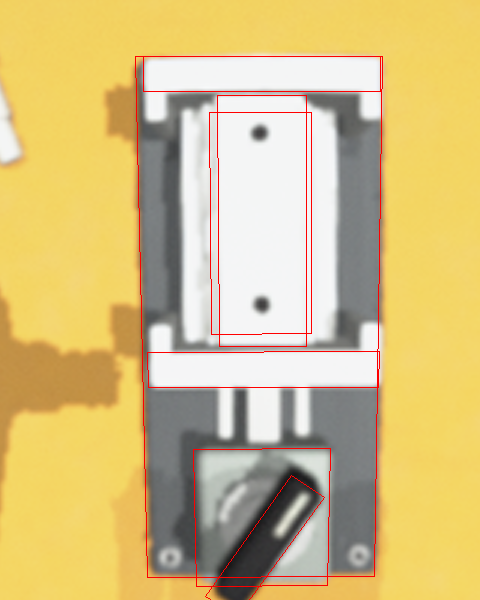

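View pics/s2c.png

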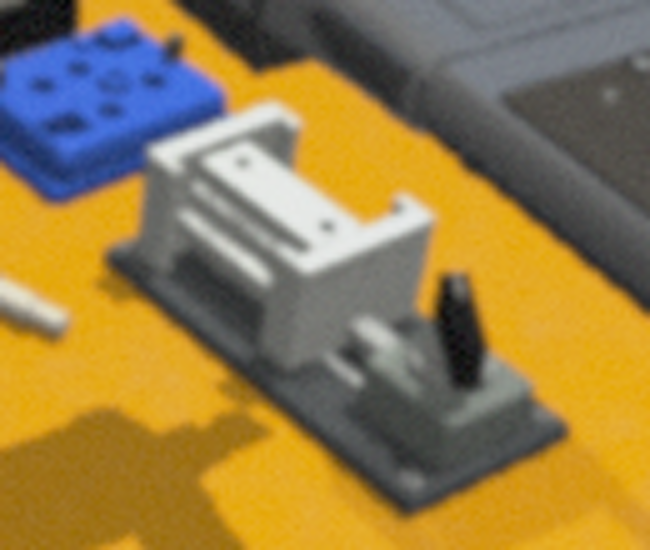

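View pics/t2.png

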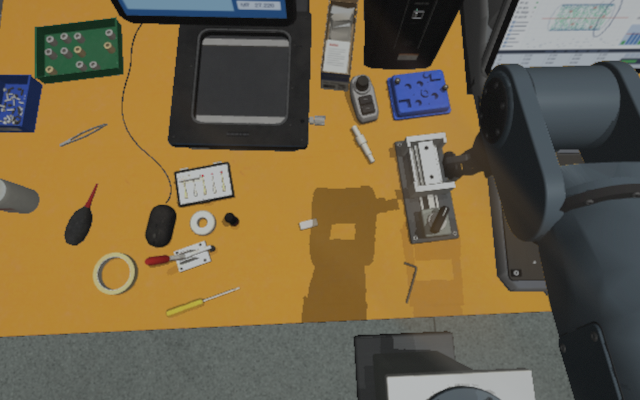

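Run:
```python
from h import *
print(manip.close_job())
```

```text
the job is handed in; nothing more can be done
None
```

I opened the jaw, stacked the three plates that were on the bench, pressed each one, and closed the jaw again. I then handed the job in at about 37 s. Only plate_1 (64 mm), plate_3 (44 mm) and plate_4 (34 mm) were there; plate_2 was absent.

- **Stacking:** The order is widest at the bottom. After letting go of each plate I pressed it from above until the platen had sunk about 5 to 6 mm. The peak forces were about 16, 12 and 12 N. I read the sink from the fingertip height. For plate_4, the last force reading alone would put it nearer 5 mm.
- **Plate_4 knocked aside:** It had been knocked about 27 mm aside before I reached it. I saw this in the wrist image and grasped it at its new place.
- **Fixture position:** My first estimate of the fixture was about 2 mm off sideways. A closer view showed this, and I corrected it before putting down the first plate.
- **Final pictures:** The knob is back at the closed angle and the jaw lines up with its closed position. The stack is flat, centred to within about 1 mm, and held between jaw and fence. The robot is clear of everything.
- **Other things on the bench:** The eraser, shaft, ring and stamp look to be where they were. The network re-measured only the ring in the last top view; I judged the eraser, shaft and stamp by eye.

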